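Return the loan torches, zero the tools-out dial and lock the rack

ROBOT

A 6-joint arm with a two-finger parallel gripper is mounted at the origin on the work surface. World frame = base frame: x ahead of the robot, y to its left, z up, the work surface at z = 0. Lengths are in m, angles in rad, forces in N, time in s.
With the tool pointing down it reaches from about 0.425 to 0.925 m from the base axis. Payload 12.5 kg.
Tool frame: the origin (TCP) lies midway between the tips of the shut fingers; the grasp point (between the pads) lies 19 mm behind it (manip.grasp_offset is the distance from the TCP to the grasp point, in m); x points along the fingers, y is the direction in which the jaws open and shut, and the axes are right-handed (so a half turn about x gives the same grasp; the last joint's range is limited). The gripper opens to 85 mm and grips with 20 to 120 N. Pads are 22 mm wide; open, the fingers measure 114 mm over their backs; the gripper's body (76 mm by 85 mm) begins 54 mm behind the grasp point. The pads swing forward as they close: fully open they stand 13 mm farther back than shut.
Start: joints at [-1.23, 0.491, 1.559, -0, 1.092, -0.106], TCP at [0.27, -0.564, 0.231] pointing down, gripper open.
Joint ranges: [-3.1, 3.1], [-0.84, 2.19], [0.05, 2.79], [-1.13, 4.28], [0.06, 2.93], [-2.69, 2.69]. Speed limits (rad/s): [2.22, 2.22, 2.79, 3.14, 3.14, 3.14].

INTERFACE

Orientations are given as a unit quaternion [x, y, z, w].
In Python, from bench import manip gives the robot as it stands.
- The arm moves only by the shell command python3 -m creep 'ROWS' [OPENING] [FORCE]. ROWS is JSON, a list that holds one entry, the list of rows, each a list of 6 numbers: the shift along the tool's x, y, z in cm, then the turn, a rotation vector about the tool's x, y, z in degrees. A call has 1 to 20 rows; each row is the pose to reach, as a shift and turn from the pose commanded when the call began, along the tool's axes at that moment; what a row does not reach only later rows make up. A row lasts 1/8 s, in which the tool goes at most 62.5 mm and 10.7 degrees, less where a joint would pass 70% of its speed; a pose out of reach is approached as far as the arm can. A call with a gripper value outside its range is refused whole. OPENING is the gripper's target within -1 to 1 (fully open at 1, half-way at 0, shut at -1), set as the call begins (- or left out, the last holds). The fingers move at their own pace and stop on an object; FORCE is the grip in N (left out, the last holds). Time passes only in rows, so rows that repeat a pose let the fingers close. It gives the time, the measured TCP pose, the force and the opening at its end, in the units of the state.
- manip.get_state(): the state, without advancing time (a new reading comes with each control period).
- manip.camera(name): name is "scene" or "top" or "wrist"; returns a dict with "pixels" (384x512x3 uint8, red, green, blue), "range_z" (384x512 float32, m along the optical axis (not along the pixel's ray), 0 where there is no reading), "K" (3x3 intrinsics, pixels), "dist" ([k1, k2, p1, p2, k3] as OpenCV has them; the pictures are not rectified), "pose" (4x4, takes a point from camera to world coordinates). Camera axes: x right, y up, looking along -z (the intrinsics and any distortion apply to the point x, -y, -z); pixel columns grow to the right and rows downward; lengths in m; the calibration is good to about 2 mm. A picture is of the moment at which its call begins.
- manip.sign_off(): hands the job in, once; it reports no verdict.
Trained networks look in the newest picture that a camera, given by its name, has taken for a name from the list of things; names that differ only in an ending like _2 or _b are one class to them, and where a whole thing is asked for, a point or a joint stands for the part that bears it (a point fixed in the world has none). Each returns a list of dicts, best first, with "confidence" (0 to 1); they miss things now and then, are a little off and sometimes report something else, mostly with a low value. They report only what shows in the picture. A call takes as long as a camera call.
- manip.search_frame(camera, query): "rect" ([left, top, right, bottom] in pixels, round what is visible of it).
- manip.tip_of(camera, query): "pixel" ([column, row] in pixels: a listed point, or the origin of a listed thing).
The state is a dict: "time_s": time; "joint_pos": joint angles; "joint_velocities": joint speeds; "effort": joint torques, N m; "position": TCP position; "orientation": TCP orientation; "contact_force": force on the tool from outside, world axes, zero at the start; "moment": the same for the moment, N m; "grip_width": finger opening in m.
Only numpy, scipy, OpenCV 4.12 (cv2) and the standard library are available. Lean on these libraries where they do the work, as an engineer would, in place of code of your own. Each camera call takes 0.05 s, during which the arm holds its last target.

TASK

Close up the storeroom's torch-loan rack: push every loan torch on the table fully down into a spring clip of the rack (any torch in any clip, lying along the clip) and turn the tools-out dial until its red pointer reads zero, at the green mark. When all the torches are in, slide the orange locking bar fully home over their ends, and then press the padlock's shackle down until it clicks and stays down. Leave the other things on the table where they stand.

Things in the scene. Friction and masses are not known exactly. Their poses are not given: they have to be found in the camera images.
- torch0: Hand torch with a yellow barrel; 3 or 4 of the four are present. 128 mm long along its own x, 140 g. Origin at its middle, on its axis. Round barrel 22 mm in diameter; square black rubber bumpers 26 x 26 mm and 14 mm long at both ends (so it lies flat, axis 13 mm above the table); at the middle a square sleeve 24 x 24 mm, 34 mm long, to grip. Any side may be up.
- torch1: Hand torch with a blue barrel; 3 or 4 of the four are present. 128 mm long along its own x, 140 g. Origin at its middle, on its axis. Round barrel 22 mm in diameter; square black rubber bumpers 26 x 26 mm and 14 mm long at both ends (so it lies flat, axis 13 mm above the table); at the middle a square sleeve 24 x 24 mm, 34 mm long, to grip. Any side may be up.
- torch2: Hand torch with a green barrel; 3 or 4 of the four are present. 128 mm long along its own x, 140 g. Origin at its middle, on its axis. Round barrel 22 mm in diameter; square black rubber bumpers 26 x 26 mm and 14 mm long at both ends (so it lies flat, axis 13 mm above the table); at the middle a square sleeve 24 x 24 mm, 34 mm long, to grip. Any side may be up.
- torch3: Hand torch with a red barrel; 3 or 4 of the four are present. 128 mm long along its own x, 140 g. Origin at its middle, on its axis. Round barrel 22 mm in diameter; square black rubber bumpers 26 x 26 mm and 14 mm long at both ends (so it lies flat, axis 13 mm above the table); at the middle a square sleeve 24 x 24 mm, 34 mm long, to grip. Any side may be up.
- rack: Steel plate 187 x 435 x 12 mm of the loan rack, fixed to the table, its place varies. Origin on the table, under the middle of the row of clips; its x runs along the clips (and points away from the robot), y along the row to the left, z up. The plate spans x -112 to 75 and y -250 to 185 mm. Clips are at y = -120, -40, 40 and 120 mm, the padlock at x = -95, y = -215 mm, the bar along x = -95 mm.
- clip0 (a point): Where the middle of a torch's axis lies when fully seated in the rightmost clip: 45 mm above the table, 33 mm above the plate. Frame parallel to the rack's. All clips are alike and start empty: a pair of steel jaws with red flared tips; their lips are 24 to 40 mm before and behind the middle (between them 48 mm are open for the fingers), at rest 14 mm apart, 8 mm above the seated axis.
- clip1 (a point): Where the middle of a torch's axis lies when fully seated in the second right clip: 45 mm above the table, 33 mm above the plate. Frame parallel to the rack's. A torch lowered from above touches the lips with its axis about 17 mm above the seat, needs a push of about 10 to 15 N straight down, and snaps in under the lips onto low cradles.
- clip2 (a point): Where the middle of a torch's axis lies when fully seated in the second left clip: 45 mm above the table, 33 mm above the plate. Frame parallel to the rack's. Lowered askew or off centre by over 8 mm it may sit on the lips instead.
- clip3 (a point): Where the middle of a torch's axis lies when fully seated in the leftmost clip: 45 mm above the table, 33 mm above the plate. Frame parallel to the rack's. Pulling a torch out again straight up takes about 10 N.
- bar (a joint): Locking bar of the rack, orange, along the clips' near ends, 66 to 72 mm above the table, with four flat lugs 22 mm wide. Slides 0.040 m to the rack's -y (right, towards the padlock): 0 open, as at the start (lugs midway between clips), 0.040 home at its stop (a lug over each torch's near end, the steel eye under the shackle's open leg). Stays where it is left; about 2 N to move.
- bar_knob (a point): Top of the bar's black knob, an upright cylinder 20 mm in diameter and 36 mm high on the bar, to pinch or push it by; 108 mm above the table. Moves with the bar.
- shackle (a joint): Shackle of the brass padlock at the rack's right end. Slides straight down: 0 open (standing up, at the start), 0.020 m fully down. A spring of 4 to 8 N pushes it up; a hidden pawl clicks at about 0.018 m and then holds it at about 0.017; let go earlier, it springs back. Press with 10 to 15 N. Once locked it cannot be opened. If the bar is only nearly home its eye blocks the shackle.
- shackle_top (a point): Top of the shackle's steel bow (9 mm thick, 43 mm over the legs along the rack's y), where to press; 103 mm above the table when open. Moves with the shackle.
- tally: Housing of the tools-out dial, a grey block 100 x 100 x 20 mm fixed to the table, in a different place and direction from start to start. Origin under its middle on the table; the green zero mark on its white face lies from the axis towards its own +x; four black dots at 0.55, 1.1, 1.65 and 2.2 rad, counterclockwise from above.
- dial (a joint): Angle of the dial's red pointer from the green zero mark, rad, positive counterclockwise from above; starts between 0.8 and 2.2. Free from -0.6 to 2.8 with no stop at zero; stays where it is left (0.05 N m).
- dial_top (a point): Middle of the top of the dial's black grip, on the turning axis, 54 mm above the table. The grip is a bar 14 mm thick, 56 mm long along the pointer and 24 mm high, on a disc 62 mm in diameter; the red pointer line runs from the axis to one end of it. The point's x axis is the pointer's direction.
- tape: Bystander, leave it: cardboard-coloured roll of tape, 90 mm across, 25 mm high.
- can: Bystander, leave it: can, 64 mm across, 90 mm high.
- carton: Bystander, leave it: small cardboard box 70 x 100 x 50 mm.
- spanner: Bystander, leave it: spanner 160 mm long.
- small_bin: Bystander, leave it: open blue bin 110 x 150 x 60 mm.
- mug: Bystander, leave it: white mug, 76 mm across, 85 mm high.

How it is judged:
On the way, in this order (a step that is already met when the one before it is completed fails the run):
1. every torch present is seated in a clip and let go of, the bar still open (((distance between torch0 and clip0 below 0.012 m and z of torch0 in the frame of clip0 below 0.005 m) or (distance between torch0 and clip1 below 0.012 m and z of torch0 in the frame of clip1 below 0.005 m) or (distance between torch0 and clip2 below 0.012 m and z of torch0 in the frame of clip2 below 0.005 m) or (distance between torch0 and clip3 below 0.012 m and z of torch0 in the frame of clip3 below 0.005 m)) and ((distance between torch1 and clip0 below 0.012 m and z of torch1 in the frame of clip0 below 0.005 m) or (distance between torch1 and clip1 below 0.012 m and z of torch1 in the frame of clip1 below 0.005 m) or (distance between torch1 and clip2 below 0.012 m and z of torch1 in the frame of clip2 below 0.005 m) or (distance between torch1 and clip3 below 0.012 m and z of torch1 in the frame of clip3 below 0.005 m)) and ((distance between torch2 and clip0 below 0.012 m and z of torch2 in the frame of clip0 below 0.005 m) or (distance between torch2 and clip1 below 0.012 m and z of torch2 in the frame of clip1 below 0.005 m) or (distance between torch2 and clip2 below 0.012 m and z of torch2 in the frame of clip2 below 0.005 m) or (distance between torch2 and clip3 below 0.012 m and z of torch2 in the frame of clip3 below 0.005 m)) and ((distance between torch3 and clip0 below 0.012 m and z of torch3 in the frame of clip0 below 0.005 m) or (distance between torch3 and clip1 below 0.012 m and z of torch3 in the frame of clip1 below 0.005 m) or (distance between torch3 and clip2 below 0.012 m and z of torch3 in the frame of clip2 below 0.005 m) or (distance between torch3 and clip3 below 0.012 m and z of torch3 in the frame of clip3 below 0.005 m)) and angle between the x axis of each of torch0, torch1, torch2, torch3 and the x axis of rack, either way round below 0.12 rad and linear speed of each of torch0, torch1, torch2, torch3 below 0.02 m/s and contact force between each of torch0, torch1, torch2, torch3 and the fingers below 0.2 N and value of joint bar below 0.012 m), for 0.2 s.
2. the locking bar is home, the shackle still up (value of joint bar above 0.035 m and value of joint shackle below 0.005 m), for 0.1 s.
3. the shackle is latched down with the bar home (value of joint bar above 0.035 m and value of joint shackle above 0.0145 m), for 0.2 s.
At the end, for the whole second after the job is handed in: Every torch present is seated in a clip (its middle within 12 mm of the clip's point, less than 5 mm above it, and along it within 0.12 rad), at rest and released; the dial's pointer is within 0.12 rad of zero; the bar is home (over 35 mm of its 40 mm) and the shackle latched (over 14.5 mm down) (all of step 3 and ((distance between torch0 and clip0 below 0.012 m and z of torch0 in the frame of clip0 below 0.005 m) or (distance between torch0 and clip1 below 0.012 m and z of torch0 in the frame of clip1 below 0.005 m) or (distance between torch0 and clip2 below 0.012 m and z of torch0 in the frame of clip2 below 0.005 m) or (distance between torch0 and clip3 below 0.012 m and z of torch0 in the frame of clip3 below 0.005 m)) and ((distance between torch1 and clip0 below 0.012 m and z of torch1 in the frame of clip0 below 0.005 m) or (distance between torch1 and clip1 below 0.012 m and z of torch1 in the frame of clip1 below 0.005 m) or (distance between torch1 and clip2 below 0.012 m and z of torch1 in the frame of clip2 below 0.005 m) or (distance between torch1 and clip3 below 0.012 m and z of torch1 in the frame of clip3 below 0.005 m)) and ((distance between torch2 and clip0 below 0.012 m and z of torch2 in the frame of clip0 below 0.005 m) or (distance between torch2 and clip1 below 0.012 m and z of torch2 in the frame of clip1 below 0.005 m) or (distance between torch2 and clip2 below 0.012 m and z of torch2 in the frame of clip2 below 0.005 m) or (distance between torch2 and clip3 below 0.012 m and z of torch2 in the frame of clip3 below 0.005 m)) and ((distance between torch3 and clip0 below 0.012 m and z of torch3 in the frame of clip0 below 0.005 m) or (distance between torch3 and clip1 below 0.012 m and z of torch3 in the frame of clip1 below 0.005 m) or (distance between torch3 and clip2 below 0.012 m and z of torch3 in the frame of clip2 below 0.005 m) or (distance between torch3 and clip3 below 0.012 m and z of torch3 in the frame of clip3 below 0.005 m)) and angle between the x axis of each of torch0, torch1, torch2, torch3 and the x axis of rack, either way round below 0.12 rad and linear speed of each of torch0, torch1, torch2, torch3 below 0.02 m/s and contact force between each of torch0, torch1, torch2, torch3 and the fingers below 0.2 N and value of joint dial between -0.12 and 0.12 rad); the robot touches nothing.
It fails at once if a bystander is pushed more than 40 mm from its place (distance of any of tape, can, carton, spanner, small_bin, mug from where it was at the start of the episode above 0.04 m).
Of torch0, torch1, torch2, torch3 only 3 to 4 are there at a start; the rules pass over those that are not, and their reading is None.
At some moment in a run one of torch0, torch1, torch2, torch3 may be knocked a few centimetres aside while the robot is not near it.
Once in a run the grip may slacken for a moment while it holds something.
It also fails if it takes over 210 s, if anything falls off the work surface, if the arm or the gripper's body presses on something with over 40 N, if the wrist force passes 120 N, or if a joint passes its speed limit or range.

## Working session

There is one attempt and no reset: what is moved stays moved. The work goes in short steps, Python scripts to look and compute and a shell command to move; the robot and the scene stay as the last step left them, time stands still between calls to the robot, and variables do not carry over. Pictures are saved under pics/ and viewed, and the job is handed in when it is done.

```bash
ls; mkdir -p pics
cat > h.py <<'E'
import numpy as np, cv2
from bench import manip
from scipy.spatial.transform import Rotation as R
def shot(cam,name):
    c=manip.camera(cam); cv2.imwrite(f'pics/{name}.png',c['pixels'][:,:,::-1]); return c
def ray(c,px):
    u=cv2.undistortPoints(np.array([[px]],float),c['K'],np.array(c['dist'],float))[0,0]
    return np.array([u[0],-u[1],-1.0])
def at_z(c,px,z):
    d=c['pose'][:3,:3]@ray(c,px); o=c['pose'][:3,3]; return o+d*(z-o[2])/d[2]
def by_depth(c,px):
    d=c['range_z'][int(round(px[1])),int(round(px[0]))]
    return c['pose'][:3,:3]@(ray(c,px)*d)+c['pose'][:3,3]
def cloud(c):
    h,w=c['range_z'].shape
    g=np.stack(np.meshgrid(np.arange(w),np.arange(h)),-1).reshape(-1,1,2).astype(float)
    u=cv2.undistortPoints(g,c['K'],np.array(c['dist'],float))[:,0]
    d=c['range_z'].reshape(-1,1)
    p=np.c_[u[:,0],-u[:,1],-np.ones(len(u))]*d
    P=p@c['pose'][:3,:3].T+c['pose'][:3,3]
    P[d[:,0]==0]=np.nan
    return P.reshape(h,w,3)
E
python3 - <<'E'
from h import *
print(manip.get_state())
for n in('top','scene'):
    c=shot(n,n+'0'); print(n,c['K'],c['dist'],c['pose'])
    for q in ['torch0','torch1','torch2','torch3','rack','clip0','clip1','clip2','clip3','bar_knob','shackle_top','tally','dial_top','tape','can','carton','spanner','small_bin','mug']:
        for r in manip.tip_of(n,q)[:2]:
            if r['confidence']>.3: print(n,q,round(r['confidence'],2),np.round(r['pixel']),np.round(by_depth(c,r['pixel']),3))
E
```

```text
pics
{'time_s': 0.0, 'joint_pos': array([-1.22958986e+00,  4.91578432e-01,  1.55947182e+00,  2.04801822e-05,
        1.09167442e+00, -1.05629482e-01]), 'joint_velocities': array([ 0.00054544, -0.00097839, -0.00107178,  0.00054808, -0.0027947 ,
       -0.00065387]), 'effort': array([ 3.21308013e-03, -6.18434930e+01, -2.61593628e+01, -1.29381212e-05,
        4.05748593e-03,  3.34865729e-05]), 'position': array([ 0.27000257, -0.56341621,  0.2307083 ]), 'orientation': array([-0.68949222, -0.15706429,  0.68957353, -0.15626787]), 'contact_force': array([-0.08746148,  0.27307338,  0.90083775]), 'moment': array([0.02459985, 0.00130895, 0.00187345]), 'grip_width': 0.08516646739522876}
top [[399.46941982   0.         257.27937938]
 [  0.         399.46941982 186.41684025]
 [  0.           0.           1.        ]] [0.04164806 0.         0.         0.         0.        ] [[-0.00266491  0.99201388 -0.12610061  0.46916477]
 [-0.99994272 -0.00133635  0.01061911  0.01609557]
 [ 0.01036579  0.12612168  0.99196062  1.14020671]
 [ 0.          0.          0.          1.        ]]
top torch0 0.93 [212. 
[... 2642 characters left out ...]
 150.] [ 0.574 -0.307  0.01 ]
scene clip3 0.96 [238. 193.] [ 0.585 -0.064  0.009]
scene shackle_top 0.48 [220. 115.] [ 0.439 -0.507 -0.004]
scene shackle_top 0.44 [303. 216.] [0.461 0.13  0.024]
scene tally 0.87 [266. 264.] [0.658 0.233 0.046]
scene dial_top 0.55 [267. 255.] [0.643 0.214 0.051]
scene tape 0.62 [305. 190.] [0.378 0.027 0.001]
scene can 0.89 [309. 308.] [0.636 0.401 0.059]
scene can 0.48 [226. 180.] [ 0.598 -0.132  0.015]
scene carton 0.8 [212. 242.] [0.756 0.101 0.05 ]
scene spanner 0.5 [268. 153.] [ 0.394 -0.19   0.006]
scene small_bin 0.73 [171. 204.] [ 0.8   -0.134  0.002]
scene small_bin 0.42 [217. 161.] [ 0.582 -0.239  0.011]
scene mug 0.8 [233. 285.] [0.772 0.26  0.075]
```

View pics/top0.png

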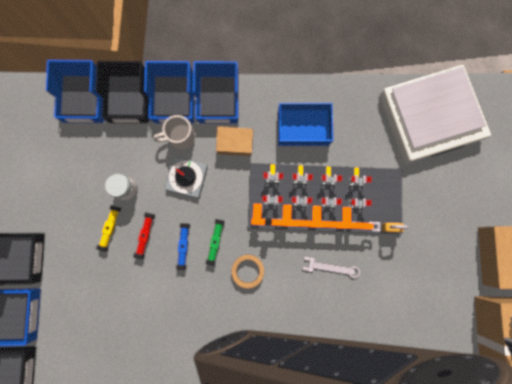

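View pics/scene0.png

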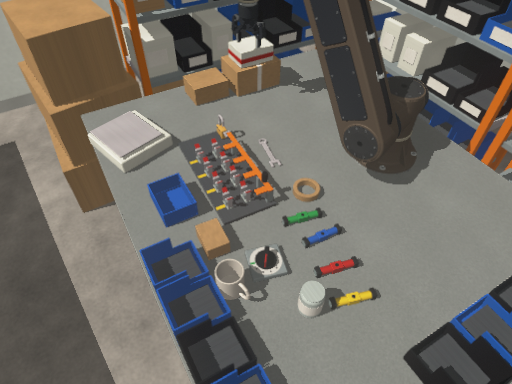

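Run:
```python
import cv2
a=cv2.imread('pics/top0.png'); b=a[150:260,120:420]
cv2.imwrite('pics/top0z.png',cv2.resize(b,None,fx=2.6,fy=2.6,interpolation=cv2.INTER_CUBIC))
```

```text
(no output)
```

View pics/top0z.png

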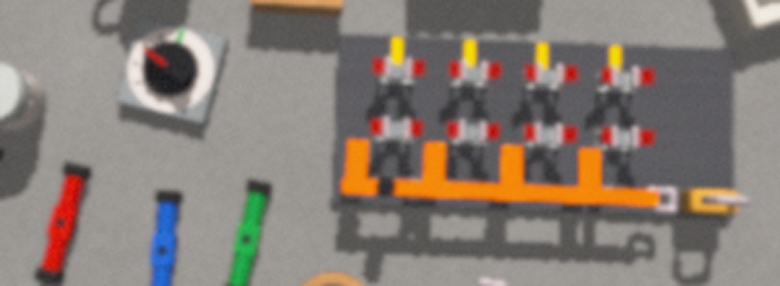

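```bash
cat > meas.py <<'E'
from h import *
def run(cam='top',name=None):
    c=shot(cam,name or 'm'); P=cloud(c); im=c['pixels']
    hsv=cv2.cvtColor(im,cv2.COLOR_RGB2HSV)
    return c,P,hsv
def torches(c,P,hsv):
    H,S,V=[hsv[...,i].astype(int) for i in range(3)]
    X,Y,Z=P[...,0],P[...,1],P[...,2]
    cols={'yellow':(22,35),'blue':(100,125),'green':(50,85),'red':(-8,8)}
    out={}
    for k,(a,b) in cols.items():
        Hh=np.where(H>170,H-180,H)
        m=(Hh>=a)&(Hh<=b)&(S>120)&(V>40)&(X>.3)&(X<.72)&(Y<.6)&(Y>.05)
        n,l,st,ce=cv2.connectedComponentsWithStats(m.astype(np.uint8))
        for i in range(1,n):
            if st[i,4]<80: continue
            vv,uu=np.where(l==i)
            Q=np.array([at_z(c,(u,v),.022)[:2] for u,v in zip(uu,vv)])
            r=cv2.minAreaRect((Q*1000).astype(np.float32))
            ev,E=np.linalg.eigh(np.cov(Q.T)); d=E[:,1]; d=d*np.sign(d[0])
            print(k,st[i,4],'ctr',np.round(Q.mean(0),4),'rect',np.round(r[0],1),np.round(r[1],1),'yaw',round(np.degrees(np.arctan2(d[1],d[0])),1),'z',np.round(np.nanmedian(Z[l==i]),3))
E
python3 - <<'E'
from meas import *
c,P,hsv=run('top','m1'); torches(c,P,hsv)
H,S,V=[hsv[...,i].astype(int) for i in range(3)]; Z=P[...,2]
X,Y=P[...,0],P[...,1]
# bar
m=(H>8)&(H<20)&(S>180)&(V>150)&(X>.45)&(X<.6)&(Y<.06)
vv,uu=np.where(m); print('orange',len(vv),uu.min(),uu.max())
# near edge of the bar as line
pts=[]
for u in range(260,370,4):
    v=np.where(m[:,u])[0]
    if len(v): pts.append(at_z(c,(u,v.max()+.5),.070)[:2])
pts=np.array(pts); k=np.polyfit(pts[:,1],pts[:,0],1); print('bar near edge x=',k,'rack yaw',np.degrees(np.arctan(-k[0])), np.std(pts[:,0]-np.polyval(k,pts[:,1])))
# plate by depth/colour
m=(V<90)&(S<80)&(Z>.0)&(Z<.03)&(X>.4)&(X<.75)&(Y<.1)&(Y>-.45)
# shadow-free: use height
m2=(abs(Z-.012)<.008)&(X>.4)&(X<.75)&(Y<.1)&(Y>-.45)
import sys
cv2.imwrite('pics/pl.png',np.hstack([m,m2]).astype(np.uint8)*255)
for q in ['bar_knob','shackle_top','dial_top','clip0']:
    for r in manip.tip_of('top',q)[:5]: print(q,round(r['confidence'],2),np.round(r['pixel'],1), np.round(at_z(c,r['pixel'],{'bar_knob':.108,'shackle_top':.103,'dial_top':.054,'clip0':.045}[q])[:2],4))
E
```

```text
yellow 345 ctr [0.4962 0.4152] rect [496.5 415.5] [ 28.9 107.6] yaw -16.3 z 0.022
blue 288 ctr [0.4461 0.2108] rect [446.4 211.3] [ 23.6 104.6] yaw -3.7 z 0.022
blue 112 ctr [0.3197 0.6039] rect [315.8 603.1] [27.8 38.7] yaw -37.8 z 0.035
green 259 ctr [0.4575 0.122 ] rect [457.1 122.4] [ 22.2 103.2] yaw -12.0 z 0.022
red 319 ctr [0.4747 0.3181] rect [475.6 318.7] [ 26.7 105.5] yaw -12.9 z 0.022
orange 1235 251 398
bar near edge x= [0.04364517 0.50354437] rack yaw -2.4990977709248257 0.0011962817958500608
bar_knob 0.73 [265.9 222.3] [ 0.5072 -0.0169]
shackle_top 0.63 [400.9 224.3] [ 0.5019 -0.3655]
shackle_top 0.56 [144.5 234.2] [0.478  0.2942]
dial_top 0.65 [183.5 175.9] [0.6366 0.2066]
clip0 0.91 [300.7 192.8] [ 0.5905 -0.1154]
clip0 0.82 [272.6 190. ] [ 0.5984 -0.0379]
clip0 0.77 [330.2 189.2] [ 0.6004 -0.1971]
clip0 0.61 [358.1 189.7] [ 0.5989 -0.274 ]
```

View pics/pl.png

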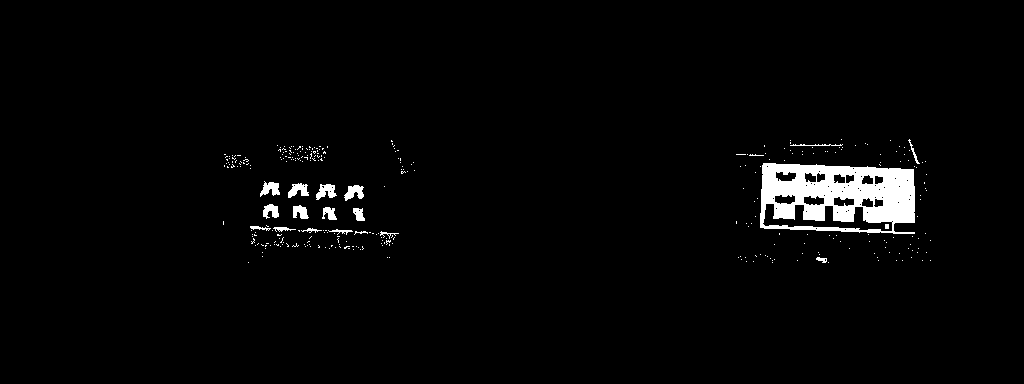

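Run:
```python
from meas import *
for rep in range(2):
    c,P,hsv=run('top','m2'); Z=P[...,2];X,Y=P[...,0],P[...,1]
    m=((abs(Z-.012)<.006)&(X>.4)&(X<.75)&(Y<.1)&(Y>-.45)).astype(np.uint8)
    m=cv2.morphologyEx(m,cv2.MORPH_OPEN,np.ones((2,2)))
    n,l,st,ce=cv2.connectedComponentsWithStats(m); i=1+np.argmax(st[1:,4])
    # edges
    L=[];F=[]
    for u in range(258,396):
        v=np.where(l[:,u]==i)[0]
        if len(v): F.append(at_z(c,(u,v.min()-.5),.012)[:2]); L.append(at_z(c,(u,v.max()+.5),.012)[:2])
    S=[];T=[]
    for v in range(172,225):
        u=np.where(l[v]==i)[0]
        if len(u): S.append(at_z(c,(u.min()-.5,v),.012)[:2]);T.append(at_z(c,(u.max()+.5,v),.012)[:2])
    for nm,A,ax in(('far',F,1),('near',L,1),('left',S,0),('right',T,0)):
        A=np.array(A); 
        k=np.polyfit(A[:,ax],A[:,1-ax],1)
        for _ in range(3):
            r=A[:,1-ax]-np.polyval(k,A[:,ax]); g=abs(r)<.004
            k=np.polyfit(A[g,ax],A[g,1-ax],1)
        print(nm,k,g.sum(),np.degrees(np.arctan(k[0])))
```

```text
far [0.04143985 0.67781002] 136 2.372970959454914
near [0.04039051 0.49162532] 137 2.3129486715647984
left [-0.04137303  0.04966242] 53 -2.369148650644686
right [-0.02611784 -0.39397466] 50 -1.4961017616178764
far [0.04215486 0.67794834] 133 2.4138662831205573
near [0.04086621 0.52195454] 56 2.340159446589766
left [-0.04679656  0.05271446] 50 -2.679290808606853
right [-0.02594536 -0.39416366] 52 -1.4862261376837356
```

```bash
cat > plan.py <<'E'
from h import *
import sys
# plan.py x y z yawdeg : yaw = direction of jaw-opening line from world +x (mod 180)
def plan(x,y,z,yaw,q=None):
    s=manip.get_state(); R0=R.from_quat(s['orientation']); p=s['position']
    best=None
    for k in(-1,0,1,2):
        a=np.radians(yaw+180*k); xt=np.array([0,0,-1.]); yt=np.array([np.cos(a),np.sin(a),0]); zt=np.cross(xt,yt)
        Rt=R.from_matrix(np.c_[xt,yt,zt]); rv=(R0.inv()*Rt).as_rotvec(degrees=True)
        if best is None or np.linalg.norm(rv)<np.linalg.norm(best)-1e-6: best=rv
    sh=R0.inv().apply(np.array([x,y,z])-p)*100
    return np.round(sh,2),np.round(best,1)
def st():
    s=manip.get_state(); M=R.from_quat(s['orientation']).as_matrix()
    print('t',round(s['time_s'],2),'p',np.round(s['position'],4),'F',np.round(s['contact_force'],1),'w',round(s['grip_width'],4),'jawyaw',round(np.degrees(np.arctan2(M[1,1],M[0,1])),1),'xt',np.round(M[:,0],3),'q',np.round(s['joint_pos'],2))
if __name__=='__main__':
    st()
    if len(sys.argv)>4:
        a=list(map(float,sys.argv[1:])) ; print(*plan(*a[:4]))
E
python3 plan.py .56 -.17 .25 88; python3 plan.py .48 .13 .23 78
```

```text
t 2.35 p [ 0.2701 -0.5637  0.2313] F [ 0.5  0.5 -0.7] w 0.0856 jawyaw -64.4 xt [ 0. -0. -1.] q [-1.23  0.49  1.56  0.    1.09 -0.11]
[ -1.87 -22.98 -43.16] [27.6 -0.  -0. ]
t 2.35 p [ 0.2701 -0.5637  0.2313] F [ 0.5  0.5 -0.7] w 0.0856 jawyaw -64.4 xt [ 0. -0. -1.] q [-1.23  0.49  1.56  0.    1.09 -0.11]
[  0.13 -53.49 -48.9 ] [37.6 -0.  -0. ]
```

```bash
python3 -m creep '[[[-1.9,-23,-43.2,27.6,0,0],[-1.9,-23,-43.2,27.6,0,0],[-1.9,-23,-43.2,27.6,0,0],[-1.9,-23,-43.2,27.6,0,0],[-1.9,-23,-43.2,27.6,0,0],[-1.9,-23,-43.2,27.6,0,0],[-1.9,-23,-43.2,27.6,0,0],[-1.9,-23,-43.2,27.6,0,0],[-1.9,-23,-43.2,27.6,0,0],[-1.9,-23,-43.2,27.6,0,0],[-1.9,-23,-43.2,27.6,0,0]]]'
python3 plan.py
python3 - <<'E'
from h import *
c=shot('wrist','w1'); print(c['K'],c['dist'],c['pose'])
for q in ['bar_knob','shackle_top','clip0']:
    for r in manip.tip_of('wrist',q)[:4]: print(q,round(r['confidence'],2),np.round(r['pixel'],1), np.round(at_z(c,r['pixel'],{'bar_knob':.108,'shackle_top':.103,'dial_top':.054,'clip0':.045}[q])[:2],4))
E
```

```text
time_s: 3.72
position: [0.5597, -0.1706, 0.2503]
orientation: [-0.707, 0.013, 0.707, 0.013]
contact_force: [-0.0, -0.8, -0.1]
grip_width: 0.0857
t 3.73 p [ 0.5597 -0.1706  0.2503] F [-0.  -0.8 -0.1] w 0.0857 jawyaw -92.1 xt [-0. -0. -1.] q [-0.41  0.42  1.64 -0.    1.09  1.2 ]
[[278.33733817   0.         256.76789362]
 [  0.         278.33733817 188.2816368 ]
 [  0.           0.           1.        ]] [-0.0258263  0.         0.         0.         0.       ] [[-3.65167183e-02  9.60593944e-01  2.75546374e-01  6.28896767e-01]
 [-9.99333039e-01 -3.50796565e-02 -1.01436916e-02 -1.72291241e-01]
 [-7.78965947e-05 -2.75733010e-01  9.61234259e-01  3.92209536e-01]
 [ 0.00000000e+00  0.00000000e+00  0.00000000e+00  1.00000000e+00]]
bar_knob 0.56 [125.5 228.4] [ 0.5062 -0.0213]
shackle_top 0.8 [427.8 225. ] [ 0.4955 -0.3618]
clip0 0.97 [146.8 136.3] [ 0.6012 -0.0351]
clip0 0.91 [279.2 136. ] [ 0.5954 -0.1987]
clip0 0.79 [209.7 131.9] [ 0.6035 -0.1135]
clip0 0.78 [342.1 131.9] [ 0.5977 -0.2762]
```

View pics/w1.png

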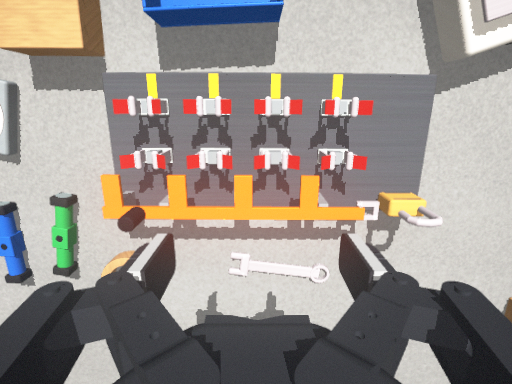

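```bash
cat > rackfit.py <<'E'
from h import *
from scipy.optimize import least_squares
def fit(c,plot=False):
    im=c['pixels']; hsv=cv2.cvtColor(im,cv2.COLOR_RGB2HSV); P=cloud(c)
    H,S,V=[hsv[...,i].astype(int) for i in range(3)]
    m=((H<6)|(H>174))&(S>170)&(V>90)&(P[...,2]>.035)&(P[...,0]>.5)&(P[...,1]<.02)
    n,l,st,ce=cv2.connectedComponentsWithStats(m.astype(np.uint8))
    pts=[]
    for i in range(1,n):
        if st[i,4]<25: continue
        z=np.nanmedian(P[...,2][l==i]); p=at_z(c,ce[i],z); pts.append(p)
    pts=np.array(pts)
    return pts
if __name__=='__main__':
    c=shot('wrist','wf'); p=fit(c); print(np.round(p,3))
    clips=np.array([-.12,-.04,.04,.12])
    def tr(v,q):
        cs,sn=np.cos(v[2]),np.sin(v[2]); return np.c_[v[0]+cs*q[:,0]-sn*q[:,1], v[1]+sn*q[:,0]+cs*q[:,1]]
    # each blob: nearest model (x=±.032, y=clip±g)
    def f(v):
        mod=np.array([[sx*.032,yc+sg*v[3]] for sx in(-1,1) for yc in clips for sg in(-1,1)])
        M=tr(v,mod); D=np.linalg.norm(p[:,None,:2]-M[None],axis=2); j=D.argmin(1)
        return (p[:,:2]-M[j]).ravel()
    s=least_squares(f,[.5966,-.1603,-.041,.015],loss='soft_l1',f_scale=.003)
    print(s.x,np.degrees(s.x[2]),np.abs(s.fun).max())
    v=s.x
    for nm,q in(('clip0',(0,-.12)),('clip1',(0,-.04)),('clip2',(0,.04)),('clip3',(0,.12)),('shackle',(-.095,-.215))): print(nm,np.round(tr(v,np.array([q]))[0],4))
    Z=cloud(c)
    for nm,px in(('knob',(125.5,216)),('shackle',(427,220))): print(nm,by_depth(c,px))
E
python3 rackfit.py
```

```text
[[ 0.638 -0.016  0.062]
 [ 0.636 -0.057  0.063]
 [ 0.634 -0.096  0.063]
 [ 0.633 -0.137  0.063]
 [ 0.632 -0.175  0.062]
 [ 0.63  -0.217  0.063]
 [ 0.628 -0.255  0.063]
 [ 0.626 -0.296  0.062]
 [ 0.574 -0.013  0.062]
 [ 0.573 -0.055  0.063]
 [ 0.571 -0.093  0.062]
 [ 0.569 -0.134  0.063]
 [ 0.567 -0.173  0.062]
 [ 0.566 -0.214  0.063]
 [ 0.564 -0.252  0.063]
 [ 0.563 -0.294  0.062]]
[ 0.60029402 -0.1548095  -0.04206114  0.02076366] -2.4099257168302506 0.0004979718778019282
clip0 [ 0.5952 -0.2747]
clip1 [ 0.5986 -0.1948]
clip2 [ 0.602  -0.1148]
clip3 [ 0.6053 -0.0349]
shackle [ 0.4963 -0.3656]
knob [ 0.51968067 -0.02144144  0.1040262 ]
shackle [ 0.50097311 -0.36130481  0.10069743]
```

```bash
python3 plan.py .47 .15 .24 -98
```

```text
t 3.98 p [ 0.56   -0.1702  0.2504] F [0.5 0.3 0.9] w 0.0854 jawyaw -92.1 xt [ 0. -0. -1.] q [-0.41  0.42  1.64 -0.    1.09  1.2 ]
[  1.03 -31.68  10.15] [ 5.9 -0.  -0. ]
```

```bash
python3 -m creep '[[[1,-31.7,10.2,5.9,0,0],[1,-31.7,10.2,5.9,0,0],[1,-31.7,10.2,5.9,0,0],[1,-31.7,10.2,5.9,0,0],[1,-31.7,10.2,5.9,0,0],[1,-31.7,10.2,5.9,0,0],[1,-31.7,10.2,5.9,0,0]]]'
python3 plan.py
python3 - <<'E'
from meas import *
c,P,hsv=run('wrist','w2'); torches(c,P,hsv)
for q in ['torch0','dial_top']:
    for r in manip.tip_of('wrist',q)[:4]: print(q,round(r['confidence'],2),np.round(r['pixel'],1), np.round(at_z(c,r['pixel'],.013 if q!='dial_top' else .054)[:2],4))
E
```

```text
time_s: 4.85
position: [0.469, 0.1518, 0.2404]
orientation: [0.706, -0.048, -0.705, -0.048]
contact_force: [1.1, 0.1, 0.4]
grip_width: 0.0858
t 4.85 p [0.469  0.1518 0.2404] F [1.1 0.1 0.4] w 0.0858 jawyaw -97.8 xt [ 0. -0. -1.] q [ 0.18  0.29  1.86 -0.    0.99  1.89]
yellow 1465 ctr [0.4989 0.4142] rect [497.1 415.2] [ 36.3 104.2] yaw -17.7 z 0.022
blue 1149 ctr [0.4488 0.2126] rect [446.8 213.1] [ 25.4 100.6] yaw -3.7 z 0.023
green 1120 ctr [0.4595 0.1255] rect [457.4 125.6] [ 23.3 100.2] yaw -12.0 z 0.023
red 136 ctr [0.6606 0.2285] rect [660.  228.1] [30.5  5.8] yaw 53.4 z 0.054
red 1329 ctr [0.4779 0.3182] rect [475.8 319.1] [ 30.8 101.1] yaw -13.6 z 0.023
torch0 0.87 [ 58.6 167.6] [0.4987 0.4225]
torch0 0.74 [279.5 166.5] [0.4589 0.123 ]
torch0 0.65 [215.9 183.4] [0.4472 0.2122]
torch0 0.65 [489.1  27.9] [ 0.5952 -0.1493]
dial_top 0.59 [184.3  15.7] [0.6419 0.2059]
```

View pics/w2.png

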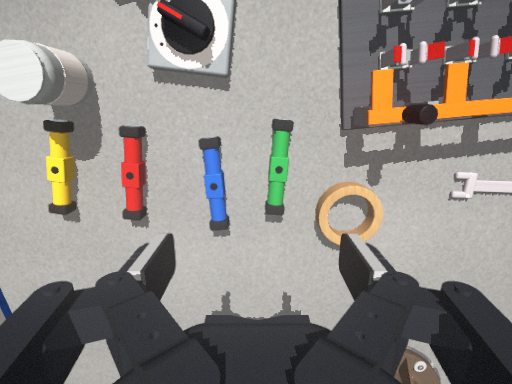

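```bash
python3 plan.py .4575 .125 .003 -102
```

```text
t 5.0 p [0.4697 0.15   0.2403] F [-0.6 -0.3 -0.1] w 0.0851 jawyaw -97.9 xt [ 0. -0. -1.] q [ 0.18  0.29  1.86 -0.    0.99  1.88]
[23.73  2.64  0.87] [ 4.1 -0.  -0. ]
```

```bash
python3 -m creep '[[[6,2.6,0.9,4.1,0,0],[14,2.6,0.9,4.1,0,0],[19,2.6,0.9,4.1,0,0],[22,2.6,0.9,4.1,0,0],[23.7,2.6,0.9,4.1,0,0],[23.7,2.6,0.9,4.1,0,0],[23.7,2.6,0.9,4.1,0,0]]]'
python3 -m creep '[[[0,0,0,0,0,0],[0,0,0,0,0,0],[0,0,0,0,0,0],[0,0,0,0,0,0],[0,0,0,0,0,0],[0,0,0,0,0,0]]]' -1 70
python3 -m creep '[[[-4,0,0,0,0,0],[-9,0,0,0,0,0],[-14,0,0,0,0,0],[-14,0,0,0,0,0]]]'
python3 plan.py .602 -.1148 .15 -92.4 ;python3 -c "
from h import *
shot('wrist','w3')"
```

```text
time_s: 5.88
position: [0.4575, 0.1257, 0.0039]
orientation: [0.704, -0.074, -0.703, -0.074]
contact_force: [-0.1, 0.6, 0.5]
grip_width: 0.0855
time_s: 6.62
position: [0.457, 0.1263, 0.0038]
orientation: [0.703, -0.074, -0.703, -0.074]
contact_force: [-0.9, -1.0, 9.2]
grip_width: 0.0223
time_s: 7.12
position: [0.4581, 0.1265, 0.1462]
orientation: [0.705, -0.073, -0.701, -0.074]
contact_force: [-0.2, -0.1, -1.7]
grip_width: 0.0227
t 7.12 p [0.4581 0.1265 0.1462] F [-0.2 -0.1 -1.7] w 0.0227 jawyaw -102.0 xt [ 0.006  0.001 -1.   ] q [ 0.13  0.4   2.02 -0.    0.72  1.91]
[ -0.31  20.62 -19.09] [-9.6 -0.3  0.1]
```

View pics/w3.png

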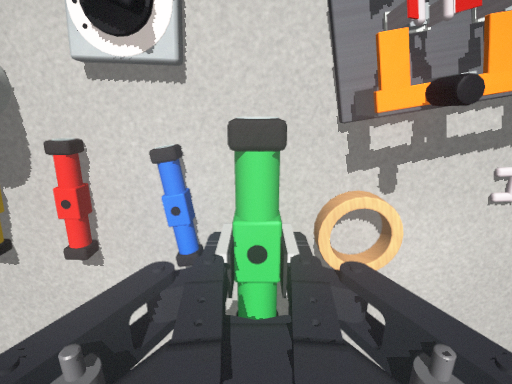

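```bash
python3 plan.py .6053 -.0349 .15 -92.4 ; python3 -m creep '[[[-0.3,13,-17.7,-9.6,-0.3,0],[-0.3,13,-17.7,-9.6,-0.3,0],[-0.3,13,-17.7,-9.6,-0.3,0],[-0.3,13,-17.7,-9.6,-0.3,0],[-0.3,13,-17.7,-9.6,-0.3,0],[-0.3,13,-17.7,-9.6,-0.3,0]]]'; python3 plan.py .6053 -.0349 .1 -92.4;python3 -c "
from h import *
shot('wrist','w4')"
```

```text
t 7.17 p [0.4572 0.1264 0.1443] F [-0.3 -0.3 -1.6] w 0.0226 jawyaw -102.0 xt [ 0.003  0.    -1.   ] q [ 0.13  0.4   2.02 -0.    0.72  1.91]
[ -0.53  12.7  -17.84] [-9.6 -0.2  0. ]
time_s: 7.92
position: [0.6019, -0.0372, 0.1447]
orientation: [-0.704, 0.014, 0.71, 0.015]
contact_force: [0.1, 0.5, -1.4]
grip_width: 0.0228
t 7.92 p [ 0.6019 -0.0372  0.1447] F [ 0.1  0.5 -1.4] w 0.0228 jawyaw -92.4 xt [-0.008  0.001 -1.   ] q [-0.17  0.56  1.7  -0.    0.89  1.44]
[ 4.47 -0.24 -0.36] [-0.   0.5  0.1]
```

View pics/w4.png

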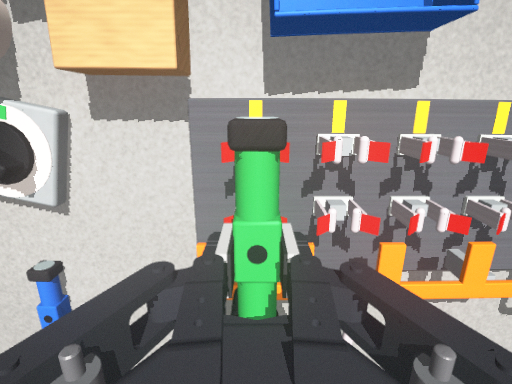

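```bash
python3 plan.py .6053 -.0349 .065 -92.4; python3 -m creep '[[[3,-0.2,-0.2,0,0.3,0],[6,-0.2,-0.2,0,0.3,0],[8,-0.2,-0.2,0,0.3,0],[8,-0.2,-0.2,0,0.3,0],[8,-0.2,-0.2,0,0.3,0]]]';  python3 plan.py .6053 -.0349 .034 -92.4
```

```text
t 7.97 p [ 0.602  -0.0368  0.1452] F [ 0.2  0.2 -1.5] w 0.0226 jawyaw -92.4 xt [-0.007  0.001 -1.   ] q [-0.17  0.56  1.7  -0.    0.89  1.44]
[ 8.01 -0.2  -0.38] [0.  0.4 0. ]
time_s: 8.6
position: [0.6048, -0.0352, 0.0671]
orientation: [0.707, -0.014, -0.707, -0.015]
contact_force: [0.3, 0.7, -1.2]
grip_width: 0.0224
t 8.6 p [ 0.6048 -0.0352  0.0671] F [ 0.3  0.7 -1.2] w 0.0224 jawyaw -92.4 xt [ 0.001  0.    -1.   ] q [-0.17  0.66  1.75  0.    0.72  1.44]
[ 3.31 -0.03 -0.04] [ 0. -0.  0.]
```

Position is within 0.5 mm; push down to TCP 0.035.

```bash
python3 -m creep '[[[1.5,0,0,0,0,0],[2.2,0,0,0,0,0],[2.8,0,0,0,0,0],[3.3,0,0,0,0,0],[3.3,0,0,0,0,0],[3.3,0,0,0,0,0]]]';  python3 plan.py; python3 -c "
from h import *
shot('wrist','w5')"
```

```text
time_s: 9.35
position: [0.6051, -0.0357, 0.0355]
orientation: [0.708, -0.015, -0.706, -0.015]
contact_force: [-7.4, 0.9, 25.8]
grip_width: 0.0228
t 9.35 p [ 0.6051 -0.0357  0.0355] F [-7.4  0.9 25.8] w 0.0228 jawyaw -92.4 xt [ 0.002 -0.    -1.   ] q [-0.17  0.71  1.77  0.    0.66  1.44]
```

View pics/w5.png

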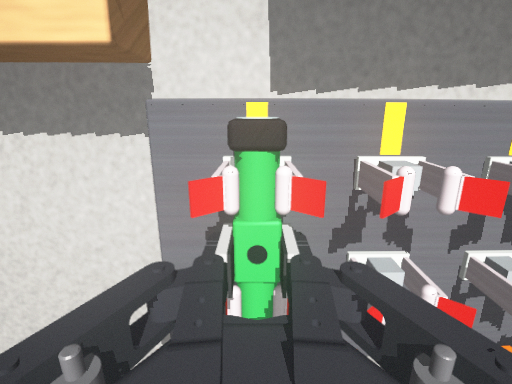

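```bash
python3 -m creep '[[[-0.3,0,0,0,0,0],[-0.3,0,0,0,0,0],[-0.3,0,0,0,0,0],[-4,0,0,0,0,0],[-9,0,0,0,0,0],[-15,0,0,0,0,0],[-20,0,0,0,0,0],[-20,0,0,0,0,0]]]' 0.2;  python3 plan.py .45 .21 .2 -93.7
python3 - <<'E'
from h import *
c=shot('wrist','w6'); P=cloud(c)
hsv=cv2.cvtColor(c['pixels'],cv2.COLOR_RGB2HSV); m=(hsv[...,0]>50)&(hsv[...,0]<85)&(hsv[...,1]>120)&(P[...,2]>.03)
Q=P[m];print(m.sum(),np.median(Q,0),np.percentile(Q[:,2],[50,90,98]),(Q.min(0)+Q.max(0))/2)
E
```

```text
time_s: 10.4
position: [0.6059, -0.0359, 0.2369]
orientation: [0.709, -0.015, -0.705, -0.015]
contact_force: [0.6, 0.3, -1.1]
grip_width: 0.0516
t 10.4 p [ 0.6059 -0.0359  0.2369] F [ 0.6  0.3 -1.1] w 0.0516 jawyaw -92.4 xt [ 0.007 -0.001 -1.   ] q [-0.17  0.46  1.6   0.    1.08  1.44]
[  3.57 -23.92  16.62] [ 1.3 -0.4 -0. ]
1260 [ 0.61078301 -0.03507948  0.05503972] [0.05503972 0.056677   0.05733425] [ 0.60617185 -0.03481544  0.05271674]
```

View pics/w6.png

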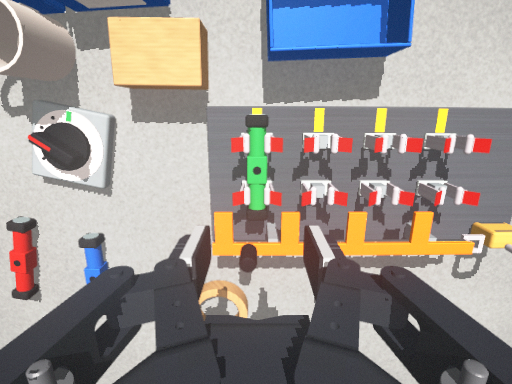

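```bash
python3 -m creep '[[[2,-12,8,1.3,0,0],[3.6,-23.9,16.6,1.3,-0.4,0],[3.6,-23.9,16.6,1.3,-0.4,0],[3.6,-23.9,16.6,1.3,-0.4,0],[3.6,-23.9,16.6,1.3,-0.4,0],[3.6,-23.9,16.6,1.3,-0.4,0],[3.6,-23.9,16.6,1.3,-0.4,0]]]' 1
python3 - <<'E'
from meas import *
c,P,hsv=run('wrist','w7'); torches(c,P,hsv)
E
python3 plan.py .447 .213 .003 -93.7
```

```text
time_s: 11.32
position: [0.4488, 0.2097, 0.1964]
orientation: [-0.704, 0.023, 0.71, 0.023]
contact_force: [-0.3, -1.5, -0.0]
grip_width: 0.086
yellow 2043 ctr [0.4996 0.4147] rect [496.5 415.4] [ 35.5 101.5] yaw -17.0 z 0.022
blue 1498 ctr [0.4488 0.2141] rect [446.6 214.5] [ 22.4 101.1] yaw -3.5 z 0.023
red 1762 ctr [0.4783 0.319 ] rect [475.8 319.9] [ 28.6 101. ] yaw -13.3 z 0.023
t 11.38 p [0.4491 0.2094 0.1967] F [-0.1  0.3 -0.2] w 0.0855 jawyaw -93.7 xt [-0.008  0.    -1.   ] q [0.3  0.35 1.91 0.   0.89 1.94]
[19.37 -0.35  0.09] [-0.   0.5 -0. ]
```

View pics/w7.png

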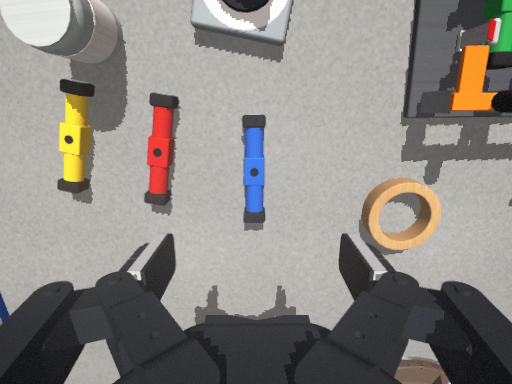

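```bash
python3 -m creep '[[[6,-0.5,0.1,0,0.4,0],[12,-0.5,0.1,0,0.4,0],[16,-0.5,0.1,0,0.4,0],[18,-0.5,0.1,0,0.4,0],[19.4,-0.5,0.1,0,0.4,0],[19.4,-0.5,0.1,0,0.4,0],[19.4,-0.5,0.1,0,0.4,0]]]'
python3 -m creep '[[[0,0,0,0,0,0],[0,0,0,0,0,0],[0,0,0,0,0,0],[0,0,0,0,0,0],[0,0,0,0,0,0],[0,0,0,0,0,0]]]' -1 70
python3 -m creep '[[[-4,0,0,0,0,0],[-9,0,0,0,0,0],[-14,0,0,0,0,0],[-14,0,0,0,0,0],[-14,0,0,0,0,0]]]'
python3 plan.py .602 -.1148 .15 -92.4 ;python3 -c "
from h import *
shot('wrist','w8')"
```

```text
time_s: 12.25
position: [0.4473, 0.2151, 0.004]
orientation: [0.707, -0.023, -0.706, -0.023]
contact_force: [0.7, 0.5, 1.0]
grip_width: 0.0857
time_s: 13.0
position: [0.4469, 0.2152, 0.0038]
orientation: [0.707, -0.023, -0.707, -0.023]
contact_force: [-1.9, -0.5, 7.9]
grip_width: 0.0227
time_s: 13.62
position: [0.4464, 0.215, 0.1428]
orientation: [-0.707, 0.023, 0.707, 0.023]
contact_force: [-0.8, 0.5, -0.6]
grip_width: 0.0227
t 13.62 p [0.4464 0.215  0.1428] F [-0.8  0.5 -0.6] w 0.0227 jawyaw -93.7 xt [-0.001  0.    -1.   ] q [0.32 0.43 1.97 0.   0.74 1.95]
[ -0.73  31.91 -17.66] [-1.3  0.  -0. ]
```

View pics/w8.png

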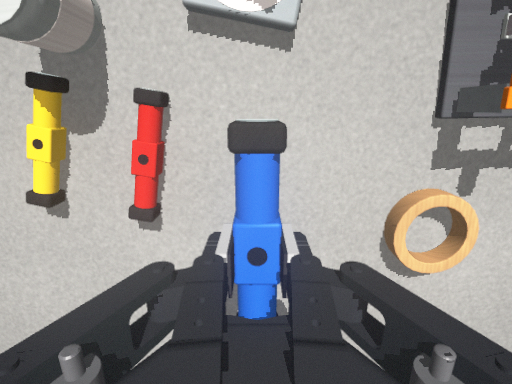

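```bash
python3 -m creep '[[[-1.2,31.9,-17.7,-1.3,0,0],[-1.2,31.9,-17.7,-1.3,0,0],[-1.2,31.9,-17.7,-1.3,0,0],[-1.2,31.9,-17.7,-1.3,0,0],[-1.2,31.9,-17.7,-1.3,0,0],[-1.2,31.9,-17.7,-1.3,0,0],[-1.2,31.9,-17.7,-1.3,0,0],[-1.2,31.9,-17.7,-1.3,0,0],[-1.2,31.9,-17.7,-1.3,0,0]]]'; python3 plan.py .602 -.1148 .065 -92.4;python3 -c "
from h import *
shot('wrist','w9')"
```

```text
time_s: 14.8
position: [0.6023, -0.1134, 0.1546]
orientation: [-0.706, 0.014, 0.707, 0.015]
contact_force: [-0.7, 0.0, -1.7]
grip_width: 0.0228
t 14.8 p [ 0.6023 -0.1134  0.1546] F [-0.7  0.  -1.7] w 0.0228 jawyaw -92.3 xt [-0.001  0.001 -1.   ] q [-0.29  0.56  1.67  0.    0.92  1.32]
[8.96 0.15 0.01] [0.1 0.1 0. ]
```

View pics/w9.png

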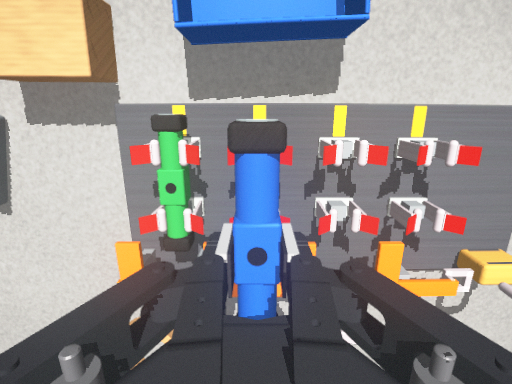

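```bash
python3 -m creep '[[[3,0.1,0,0,0,0],[6,0.1,0,0,0,0],[9,0.1,0,0,0,0],[9,0.1,0,0,0,0],[9,0.1,0,0,0,0]]]';  python3 plan.py .602 -.1148 .034 -92.4
```

```text
time_s: 15.48
position: [0.6033, -0.1152, 0.0664]
orientation: [0.707, -0.015, -0.707, -0.015]
contact_force: [1.0, -0.1, -1.3]
grip_width: 0.0228
t 15.47 p [ 0.6033 -0.1152  0.0664] F [ 1.  -0.1 -1.3] w 0.0228 jawyaw -92.4 xt [ 0.001 -0.    -1.   ] q [-0.3   0.67  1.73  0.    0.74  1.32]
[ 3.24 -0.04  0.13] [ 0.  -0.1 -0. ]
```

```bash
python3 -m creep '[[[1.5,0,0,0,0,0],[2.2,0,0,0,0,0],[2.8,0,0,0,0,0],[3.2,0,0,0,0,0],[3.2,0,0,0,0,0],[3.2,0,0,0,0,0]]]'; python3 -m creep '[[[-0.3,0,0,0,0,0],[-0.3,0,0,0,0,0],[-0.3,0,0,0,0,0],[-4,0,0,0,0,0],[-9,0,0,0,0,0],[-15,0,0,0,0,0],[-20,0,0,0,0,0],[-20,0,0,0,0,0],[-20,0,0,0,0,0]]]' 0.2;  python3 plan.py .478 .32 .2 -103.3
python3 - <<'E'
from h import *
c=shot('wrist','w10'); P=cloud(c)
hsv=cv2.cvtColor(c['pixels'],cv2.COLOR_RGB2HSV)
for a,b in((50,85),(100,125)):
    m=(hsv[...,0]>a)&(hsv[...,0]<b)&(hsv[...,1]>120)&(P[...,2]>.03)&(P[...,0]<.7)
    Q=P[m];print(m.sum(),np.median(Q,0),np.percentile(Q[:,2],[50,90,98]))
E
```

```text
time_s: 16.23
position: [0.6034, -0.1157, 0.0355]
orientation: [0.708, -0.015, -0.706, -0.015]
contact_force: [-4.4, 1.9, 22.4]
grip_width: 0.0229
time_s: 17.35
position: [0.6024, -0.1156, 0.2325]
orientation: [-0.707, 0.015, 0.707, 0.015]
contact_force: [-0.2, -0.1, -0.7]
grip_width: 0.0511
t 17.35 p [ 0.6024 -0.1156  0.2325] F [-0.2 -0.1 -0.7] w 0.0511 jawyaw -92.4 xt [-0.001  0.001 -1.   ] q [-0.3   0.47  1.59  0.    1.08  1.32]
[  3.28 -42.99  14.26] [10.9  0.1  0. ]
1267 [ 0.61089456 -0.03610331  0.0549992 ] [0.0549992  0.05664733 0.0574685 ]
1364 [ 0.60837314 -0.11476701  0.05502879] [0.05502879 0.05664251 0.0573846 ]
```

View pics/w10.png

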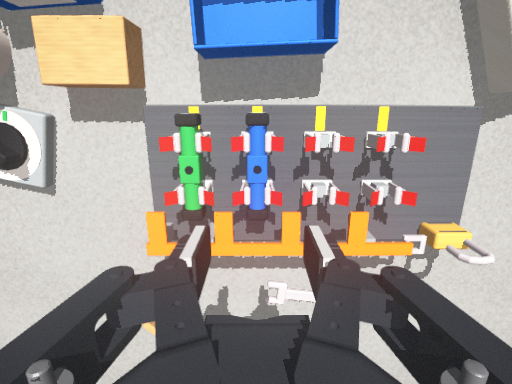

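Green and blue are seated in clip3 and clip2 (columns 190, 257; sleeve tops 57 mm). Red next.

```bash
python3 -m creep '[[[3.3,-43,14.3,10.9,0,0],[3.3,-43,14.3,10.9,0,0],[3.3,-43,14.3,10.9,0,0],[3.3,-43,14.3,10.9,0,0],[3.3,-43,14.3,10.9,0,0],[3.3,-43,14.3,10.9,0,0],[3.3,-43,14.3,10.9,0,0],[3.3,-43,14.3,10.9,0,0],[3.3,-43,14.3,10.9,0,0],[3.3,-43,14.3,10.9,0,0]]]' 1
python3 - <<'E'
from meas import *
c,P,hsv=run('wrist','w11'); torches(c,P,hsv)
E
python3 plan.py .4757 .32 .003 -103.3
```

```text
time_s: 18.65
position: [0.4783, 0.3188, 0.1999]
orientation: [-0.702, 0.082, 0.703, 0.082]
contact_force: [-0.3, -0.1, -0.0]
grip_width: 0.0856
yellow 1566 ctr [0.4993 0.4177] rect [497.3 418.8] [ 28.1 100.5] yaw -16.5 z 0.023
red 1653 ctr [0.5227 0.3326] rect [521. 334.] [ 23.6 101.1] yaw -13.2 z 0.023
t 18.7 p [0.4785 0.3186 0.2001] F [ 0.4  0.2 -0.2] w 0.0854 jawyaw -103.4 xt [-0. -0. -1.] q [0.47 0.45 1.72 0.   0.97 2.28]
[19.71 -0.07  0.3 ] [-0.1  0.  -0. ]
```

View pics/w11.png

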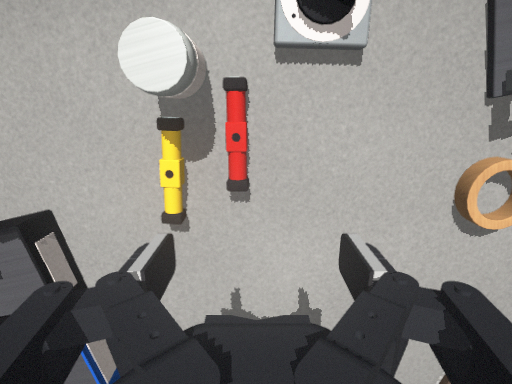

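```bash
python3 - <<'E'
from meas import *
for cam in('wrist','top'):
    c,P,hsv=run(cam,'w12'); m=(P[...,2]>.082)&(P[...,2]<.1)&(P[...,0]>.52)&(P[...,0]<.75)&(P[...,1]>.28)&(P[...,1]<.5)
    Q=P[m];print(m.sum(),cv2.minEnclosingCircle((Q[:,:2]*1000).astype(np.float32)))
E
python3 plan.py .521 .334 .12 -103.2;python3 plan.py .521 .334 .003 -103.2
```

```text
4122 ((608.2677612304688, 378.69677734375), 29.71957015991211)
388 ((607.6369018554688, 376.40234375), 29.45339584350586)
t 18.8 p [0.4785 0.3188 0.2004] F [-0.3  0.3  0.4] w 0.0854 jawyaw -103.4 xt [ 0.  0. -1.] q [0.47 0.45 1.72 0.   0.97 2.28]
[ 8.04 -2.47 -3.78] [-0.2 -0.   0. ]
t 18.8 p [0.4785 0.3188 0.2004] F [-0.3  0.3  0.4] w 0.0854 jawyaw -103.4 xt [ 0.  0. -1.] q [0.47 0.45 1.72 0.   0.97 2.28]
[19.74 -2.46 -3.78] [-0.2 -0.   0. ]
```

```bash
python3 -m creep '[[[4,-2.5,-3.8,0,0,0],[10,-2.5,-3.8,0,0,0],[14,-2.5,-3.8,0,0,0],[17,-2.5,-3.8,0,0,0],[19,-2.5,-3.8,0,0,0],[19.7,-2.5,-3.8,0,0,0],[19.7,-2.5,-3.8,0,0,0],[19.7,-2.5,-3.8,0,0,0]]]' 0.4
python3 -m creep '[[[0,0,0,0,0,0],[0,0,0,0,0,0],[0,0,0,0,0,0],[0,0,0,0,0,0],[0,0,0,0,0,0],[0,0,0,0,0,0]]]' -1 70
python3 -m creep '[[[-4,0,0,0,0,0],[-9,0,0,0,0,0],[-14,0,0,0,0,0],[-14,0,0,0,0,0],[-14,0,0,0,0,0]]]'
python3 plan.py .5986 -.1948 .155 -92.4 ;python3 -c "
from h import *
shot('wrist','w13')"
```

```text
time_s: 19.8
position: [0.5212, 0.3358, 0.0045]
orientation: [0.703, -0.081, -0.702, -0.082]
contact_force: [0.4, 0.6, -0.4]
grip_width: 0.0599
time_s: 20.55
position: [0.5209, 0.3357, 0.0042]
orientation: [0.703, -0.082, -0.702, -0.082]
contact_force: [-1.7, -1.2, 6.4]
grip_width: 0.0225
time_s: 21.18
position: [0.5202, 0.3353, 0.1428]
orientation: [-0.702, 0.082, 0.703, 0.082]
contact_force: [-0.3, 0.1, -1.5]
grip_width: 0.0226
t 21.18 p [0.5202 0.3353 0.1428] F [-0.3  0.1 -1.5] w 0.0226 jawyaw -103.3 xt [-0.001 -0.    -1.   ] q [0.47 0.58 1.66 0.   0.9  2.27]
[ -1.22  49.79 -19.82] [-10.9   0.   -0. ]
```

View pics/w13.png

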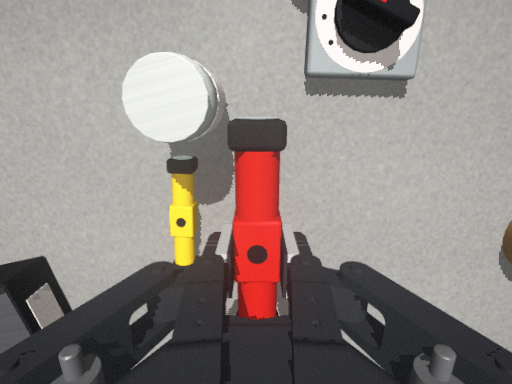

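```bash
python3 -m creep '[[[-1.3,49.8,-19.8,-10.9,0,0],[-1.3,49.8,-19.8,-10.9,0,0],[-1.3,49.8,-19.8,-10.9,0,0],[-1.3,49.8,-19.8,-10.9,0,0],[-1.3,49.8,-19.8,-10.9,0,0],[-1.3,49.8,-19.8,-10.9,0,0],[-1.3,49.8,-19.8,-10.9,0,0],[-1.3,49.8,-19.8,-10.9,0,0],[-1.3,49.8,-19.8,-10.9,0,0],[-1.3,49.8,-19.8,-10.9,0,0],[-1.3,49.8,-19.8,-10.9,0,0],[-1.3,49.8,-19.8,-10.9,0,0]]]'; python3 plan.py .5986 -.1948 .065 -92.4;python3 -c "
from h import *
shot('wrist','w14')"
```

```text
time_s: 22.72
position: [0.5986, -0.1934, 0.1558]
orientation: [-0.707, 0.014, 0.707, 0.015]
contact_force: [-1.0, -0.2, -2.2]
grip_width: 0.0227
t 22.73 p [ 0.5986 -0.1934  0.1558] F [-1.  -0.2 -2.2] w 0.0227 jawyaw -92.3 xt [-0.001  0.001 -1.   ] q [-0.42  0.58  1.63  0.    0.94  1.19]
[ 9.08  0.15 -0.01] [0.1 0.1 0. ]
```

View pics/w14.png

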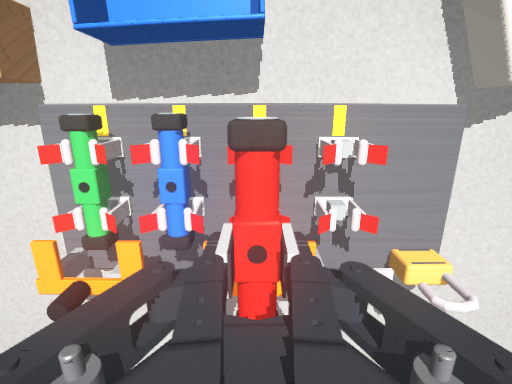

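```bash
python3 -m creep '[[[3,0.1,0,0,0,0],[6,0.1,0,0,0,0],[9,0.1,0,0,0,0],[9,0.1,0,0,0,0],[9,0.1,0,0,0,0]]]';  python3 plan.py .5986 -.1948 .034 -92.4
```

```text
time_s: 23.4
position: [0.5993, -0.1954, 0.0674]
orientation: [0.707, -0.015, -0.707, -0.015]
contact_force: [0.8, -0.5, -0.8]
grip_width: 0.0227
t 23.4 p [ 0.5993 -0.1954  0.0674] F [ 0.8 -0.5 -0.8] w 0.0227 jawyaw -92.4 xt [ 0.001 -0.    -1.   ] q [-0.42  0.69  1.69  0.    0.76  1.19]
[ 3.34 -0.05  0.08] [ 0.  -0.1 -0. ]
```

```bash
python3 -m creep '[[[1.5,0,0,0,0,0],[2.2,0,0,0,0,0],[2.8,0,0,0,0,0],[3.3,0,0,0,0,0],[3.3,0,0,0,0,0],[3.3,0,0,0,0,0]]]'; python3 -m creep '[[[-0.3,0,0,0,0,0],[-0.3,0,0,0,0,0],[-0.3,0,0,0,0,0],[-4,0,0,0,0,0],[-9,0,0,0,0,0],[-15,0,0,0,0,0],[-20,0,0,0,0,0],[-20,0,0,0,0,0],[-20,0,0,0,0,0]]]' 0.2;  python3 plan.py .497 .40 .2 -106.5
python3 - <<'E'
from h import *
c=shot('wrist','w15'); P=cloud(c)
hsv=cv2.cvtColor(c['pixels'],cv2.COLOR_RGB2HSV)
for a,b in((50,85),(100,125)):
    m=(hsv[...,0]>a)&(hsv[...,0]<b)&(hsv[...,1]>120)&(P[...,2]>.03)&(P[...,0]<.7)
    Q=P[m];print(m.sum(),np.median(Q,0),np.percentile(Q[:,2],[50,90,98]))
m=((hsv[...,0]<8)|(hsv[...,0]>172))&(hsv[...,1]>150)&(P[...,2]>.03)&(abs(P[...,1]+.195)<.012)&(abs(P[...,0]-.6)<.02)
Q=P[m];print(m.sum(),np.median(Q,0),np.percentile(Q[:,2],[50,90,98]))
E
```

```text
time_s: 24.15
position: [0.5993, -0.1957, 0.0358]
orientation: [0.708, -0.015, -0.706, -0.015]
contact_force: [-6.6, 2.5, 27.0]
grip_width: 0.0228
time_s: 25.28
position: [0.5984, -0.1955, 0.2324]
orientation: [-0.707, 0.015, 0.707, 0.015]
contact_force: [0.3, -0.3, -1.0]
grip_width: 0.0514
t 25.27 p [ 0.5984 -0.1955  0.2324] F [ 0.3 -0.3 -1. ] w 0.0514 jawyaw -92.4 xt [-0.001  0.001 -1.   ] q [-0.42  0.5   1.55  0.    1.1   1.19]
[  3.29 -59.07  12.62] [14.1  0.1  0. ]
1229 [ 0.61106395 -0.0368624   0.05502239] [0.05502239 0.05658914 0.05731079]
1428 [ 0.60720777 -0.11652585  0.0548993 ] [0.0548993  0.05663028 0.05741591]
600 [ 0.60232178 -0.19445448  0.05596398] [0.05596398 0.05705659 0.05766467]
```

View pics/w15.png

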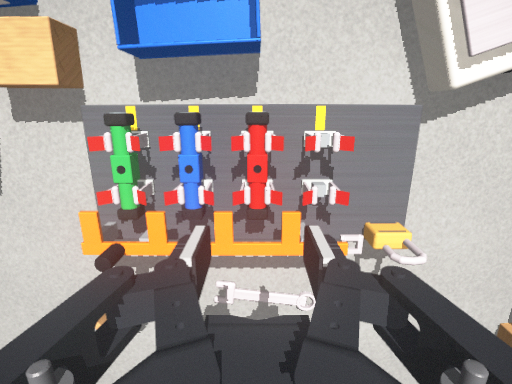

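```bash
python3 -m creep '[[[3.3,-59,12.6,14,0,0],[3.3,-59,12.6,14,0,0],[3.3,-59,12.6,14,0,0],[3.3,-59,12.6,14,0,0],[3.3,-59,12.6,14,0,0],[3.3,-59,12.6,14,0,0],[3.3,-59,12.6,14,0,0],[3.3,-59,12.6,14,0,0],[3.3,-59,12.6,14,0,0],[3.3,-59,12.6,14,0,0],[3.3,-59,12.6,14,0,0],[3.3,-59,12.6,14,0,0]]]' 0.4
python3 - <<'E'
from meas import *
c,P,hsv=run('wrist','w16'); torches(c,P,hsv)
E
python3 plan.py .497 .419 .003 -106.5
```

```text
time_s: 26.82
position: [0.4973, 0.3986, 0.199]
orientation: [-0.699, 0.101, 0.7, 0.1]
contact_force: [-0.6, -0.6, 0.7]
grip_width: 0.0595
yellow 1505 ctr [0.5002 0.4193] rect [498.  420.5] [ 23.6 100.1] yaw -16.5 z 0.023
blue 109 ctr [0.303  0.6199] rect [302.8 621.2] [ 9.4 46.9] yaw -16.1 z 0.052
t 26.88 p [0.4976 0.3982 0.1995] F [ 0.7 -0.6 -0. ] w 0.0599 jawyaw -106.4 xt [-0.001 -0.001 -1.   ] q [0.57 0.54 1.56 0.   1.04 2.43]
[19.65 -2.    0.63] [ 0.1  0.1 -0.1]
```

View pics/w16.png

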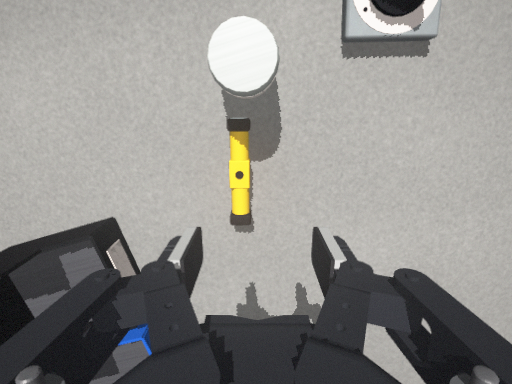

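```bash
python3 -m creep '[[[6,-2.2,0.6,0,0,0],[12,-2.2,0.6,0,0,0],[16,-2.2,0.6,0,0,0],[18,-2.2,0.6,0,0,0],[19.6,-2.2,0.6,0,0,0],[19.6,-2.2,0.6,0,0,0],[19.6,-2.2,0.6,0,0,0]]]'
python3 -m creep '[[[0,0,0,0,0,0],[0,0,0,0,0,0],[0,0,0,0,0,0],[0,0,0,0,0,0],[0,0,0,0,0,0],[0,0,0,0,0,0]]]' -1 70
python3 -m creep '[[[-4,0,0,0,0,0],[-9,0,0,0,0,0],[-14,0,0,0,0,0],[-14,0,0,0,0,0],[-14,0,0,0,0,0]]]'
python3 plan.py .5952 -.2747 .16 -92.4 ;python3 -c "
from h import *
shot('wrist','w17')"
```

```text
time_s: 27.75
position: [0.4987, 0.4223, 0.0058]
orientation: [0.7, -0.1, -0.699, -0.101]
contact_force: [1.0, -0.1, 0.6]
grip_width: 0.0593
time_s: 28.5
position: [0.4983, 0.4222, 0.0054]
orientation: [0.7, -0.1, -0.7, -0.101]
contact_force: [-2.3, -0.9, 6.3]
grip_width: 0.0221
time_s: 29.12
position: [0.4976, 0.4217, 0.1438]
orientation: [-0.7, 0.101, 0.7, 0.101]
contact_force: [-0.5, -0.2, -2.1]
grip_width: 0.0227
t 29.12 p [0.4976 0.4217 0.1438] F [-0.5 -0.2 -2.1] w 0.0227 jawyaw -106.4 xt [-0.001 -0.    -1.   ] q [0.6  0.62 1.58 0.   0.95 2.46]
[ -1.61  64.05 -29.02] [-14.   0.  -0.]
```

View pics/w17.png

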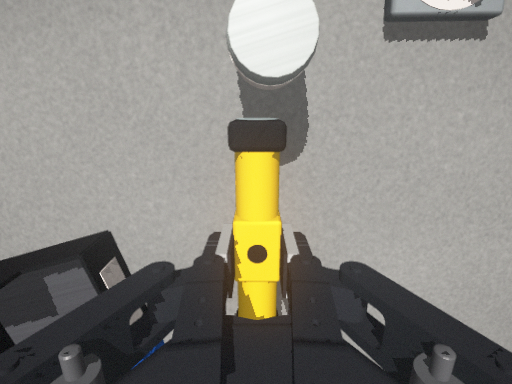

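```bash
python3 -m creep '[[[-1.6,64,-29,-14,0,0],[-1.6,64,-29,-14,0,0],[-1.6,64,-29,-14,0,0],[-1.6,64,-29,-14,0,0],[-1.6,64,-29,-14,0,0],[-1.6,64,-29,-14,0,0],[-1.6,64,-29,-14,0,0],[-1.6,64,-29,-14,0,0],[-1.6,64,-29,-14,0,0],[-1.6,64,-29,-14,0,0],[-1.6,64,-29,-14,0,0],[-1.6,64,-29,-14,0,0],[-1.6,64,-29,-14,0,0],[-1.6,64,-29,-14,0,0],[-1.6,64,-29,-14,0,0]]]'; python3 plan.py .5952 -.2747 .065 -92.4;python3 -c "
from h import *
shot('wrist','w18')"
```

```text
time_s: 31.05
position: [0.5957, -0.2723, 0.1603]
orientation: [-0.707, 0.014, 0.707, 0.014]
contact_force: [-1.2, 0.2, -1.1]
grip_width: 0.0227
t 31.05 p [ 0.5957 -0.2723  0.1603] F [-1.2  0.2 -1.1] w 0.0227 jawyaw -92.3 xt [-0.     0.001 -1.   ] q [-0.53  0.6   1.55  0.    0.98  1.08]
[9.53 0.24 0.03] [0.1 0.  0. ]
```

View pics/w18.png

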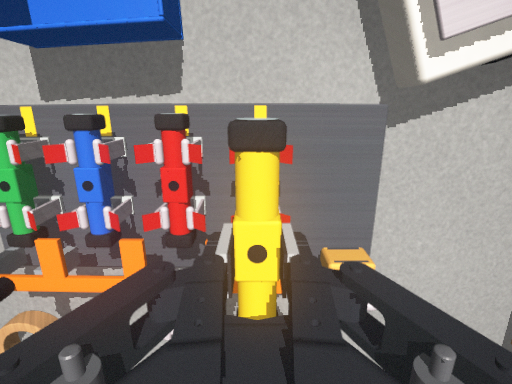

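```bash
python3 -m creep '[[[3,0.2,0,0,0,0],[6,0.2,0,0,0,0],[9.5,0.2,0,0,0,0],[9.5,0.2,0,0,0,0],[9.5,0.2,0,0,0,0]]]';  python3 plan.py .5952 -.2747 .034 -92.4
```

```text
time_s: 31.72
position: [0.5961, -0.2758, 0.0666]
orientation: [0.707, -0.015, -0.706, -0.014]
contact_force: [-0.1, 0.3, -0.7]
grip_width: 0.022
t 31.73 p [ 0.5961 -0.2758  0.0666] F [-0.1  0.3 -0.7] w 0.022 jawyaw -92.4 xt [ 0.001 -0.    -1.   ] q [-0.53  0.72  1.62  0.    0.8   1.08]
[ 3.26 -0.11  0.1 ] [ 0.  -0.1 -0. ]
```

```bash
python3 -m creep '[[[1.5,-0.1,0,0,0,0],[2.2,-0.1,0,0,0,0],[2.8,-0.1,0,0,0,0],[3.3,-0.1,0,0,0,0],[3.3,-0.1,0,0,0,0],[3.3,-0.1,0,0,0,0]]]'; python3 -m creep '[[[-0.3,0,0,0,0,0],[-0.3,0,0,0,0,0],[-0.3,0,0,0,0,0],[-4,0,0,0,0,0],[-9,0,0,0,0,0],[-15,0,0,0,0,0],[-20,0,0,0,0,0],[-20,0,0,0,0,0],[-20,0,0,0,0,0]]]' 0.2;  python3 plan.py .57 -.17 .25 -92.4
python3 - <<'E'
from h import *
c=shot('wrist','w19'); P=cloud(c)
hsv=cv2.cvtColor(c['pixels'],cv2.COLOR_RGB2HSV)
m=(hsv[...,0]>22)&(hsv[...,0]<35)&(hsv[...,1]>120)&(P[...,2]>.03)&(abs(P[...,0]-.6)<.05)
Q=P[m];print(m.sum(),np.median(Q,0),np.percentile(Q[:,2],[50,90,98]))
E
```

```text
time_s: 32.48
position: [0.5963, -0.2753, 0.037]
orientation: [0.708, -0.015, -0.706, -0.014]
contact_force: [-11.5, 6.5, 42.1]
grip_width: 0.0224
time_s: 33.6
position: [0.5952, -0.2747, 0.2312]
orientation: [-0.707, 0.014, 0.707, 0.015]
contact_force: [-0.3, 0.9, -0.1]
grip_width: 0.0513
t 33.6 p [ 0.5952 -0.2747  0.2312] F [-0.3  0.9 -0.1] w 0.0513 jawyaw -92.4 xt [-0.001  0.001 -1.   ] q [-0.53  0.54  1.48  0.    1.13  1.08]
[ -1.87 -10.36   2.95] [-0.   0.1  0.1]
1281 [ 0.60291437 -0.2745954   0.0550413 ] [0.0550413  0.05656592 0.05739045]
```

View pics/w19.png

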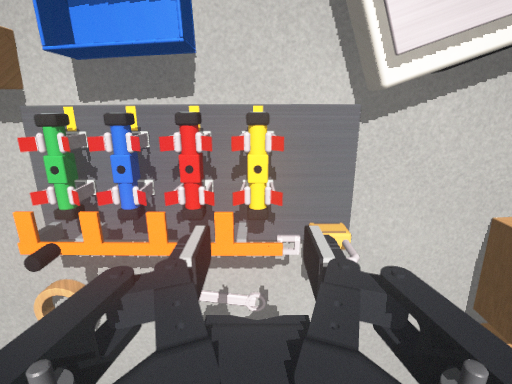

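```bash
python3 plan.py .60 .2 .25 -92.4
```

```text
t 33.65 p [ 0.5951 -0.2747  0.2307] F [ 0.2 -0.3  0.1] w 0.0513 jawyaw -92.4 xt [-0.002  0.002 -1.   ] q [-0.53  0.54  1.48  0.    1.13  1.08]
[ -1.86 -47.45   1.5 ] [-0.   0.1  0.1]
```

```bash
python3 -m creep '[[[-1.9,-47.5,1.5,0,0,0],[-1.9,-47.5,1.5,0,0,0],[-1.9,-47.5,1.5,0,0,0],[-1.9,-47.5,1.5,0,0,0],[-1.9,-47.5,1.5,0,0,0],[-1.9,-47.5,1.5,0,0,0],[-1.9,-47.5,1.5,0,0,0],[-1.9,-47.5,1.5,0,0,0],[-1.9,-47.5,1.5,0,0,0],[-1.9,-47.5,1.5,0,0,0]]]'
cat > dial.py <<'E'
from h import *
import sys
def dial(cam,name):
    c=shot(cam,name); P=cloud(c); hsv=cv2.cvtColor(c['pixels'],cv2.COLOR_RGB2HSV); H,S,V=[hsv[...,i].astype(int) for i in range(3)]
    r=manip.tip_of(cam,'dial_top')
    for q in r[:2]: print('net',round(q['confidence'],2),np.round(q['pixel'],1),np.round(at_z(c,q['pixel'],.054),4))
    near=(np.hypot(P[...,0]-.64,P[...,1]-.207)<.06)
    W=lambda m,z:np.array([at_z(c,(u,v),z)[:2] for v,u in zip(*np.where(m))])
    g=near&(H>45)&(H<90)&(S>90)&(P[...,2]<.035); rd=near&((H<8)|(H>172))&(S>130)&(P[...,2]>.035)
    top=near&(abs(P[...,2]-.054)<.0025)
    wh=near&(S<40)&(V>150)&(abs(P[...,2]-.021)<.006)
    G=W(g,.021);D=W(rd,.054);T=W(top,.054)
    (cx,cy),wd,an=cv2.minAreaRect((T*1000).astype(np.float32)); print('grip rect',cx,cy,wd,an, len(T),len(G),len(D))
    ctr=np.array([cx,cy])/1000
    ev,E=np.linalg.eigh(np.cov(D.T)); d=E[:,1]; d*=np.sign(d@(D.mean(0)-ctr))
    ev,E=np.linalg.eigh(np.cov(T.T)); t=E[:,1]; t*=np.sign(t@d)
    gd=G.mean(0)-ctr
    a=lambda v:np.arctan2(v[1],v[0])
    print('pointer',np.degrees(a(d)),'gripbar',np.degrees(a(t)),'green',np.degrees(a(gd)),np.linalg.norm(gd),'dial rad',a(t)-a(gd),a(d)-a(gd),'ctr',ctr)
if __name__=='__main__': dial(*sys.argv[1:3])
E
python3 plan.py; python3 dial.py wrist d1
```

```text
time_s: 34.9
position: [0.6001, 0.1997, 0.2501]
orientation: [-0.706, 0.015, 0.708, 0.015]
contact_force: [-0.8, -0.2, 0.6]
grip_width: 0.0509
t 34.9 p [0.6001 0.1997 0.2501] F [-0.8 -0.2  0.6] w 0.0509 jawyaw -92.4 xt [-0.002 -0.    -1.   ] q [0.22 0.49 1.51 0.   1.14 1.83]
net 0.59 [247.7 128.2] [0.6469 0.2093 0.054 ]
grip rect 641.7831420898438 210.19235229492188 (55.69230651855469, 13.372628211975098) 52.92616271972656 495 40 91
pointer 52.684242019573645 gripbar 52.90779089844154 green -15.882616180561007 0.03832565854416213 dial rad 1.2006190973158095 1.1967174333404227 ctr [0.64178314 0.21019235]
```

View pics/d1.png

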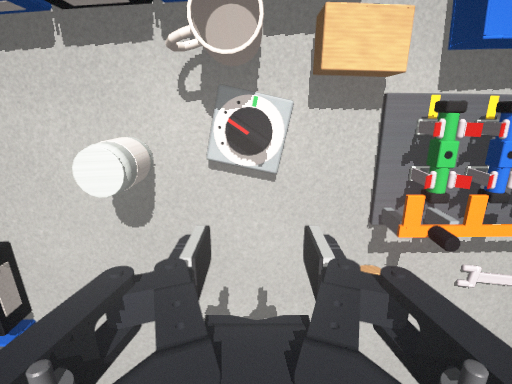

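```bash
python3 plan.py .6418 .2102 .12 -37.2
```

```text
t 35.0 p [0.6005 0.199  0.2507] F [0.1 1.2 0.4] w 0.0513 jawyaw -92.5 xt [-0.001 -0.    -1.   ] q [0.22 0.48 1.51 0.   1.14 1.83]
[13.07 -1.3  -4.09] [-55.3   0.1   0. ]
```

```bash
python3 -m creep '[[[4,-1.3,-4.1,-10.7,0,0],[8,-1.3,-4.1,-21.4,0,0],[13,-1.3,-4.1,-32,0,0],[13,-1.3,-4.1,-42.6,0,0],[13,-1.3,-4.1,-53,0,0],[13,-1.3,-4.1,-55.3,0,0],[13,-1.3,-4.1,-55.3,0,0],[13,-1.3,-4.1,-55.3,0,0]]]';python3 plan.py .6418 .2102 .034 -37.2; python3 dial.py wrist d2
```

```text
time_s: 36.0
position: [0.6421, 0.2108, 0.1214]
orientation: [0.633, 0.314, -0.633, 0.314]
contact_force: [0.1, 0.3, 0.1]
grip_width: 0.0514
t 36.0 p [0.6421 0.2108 0.1214] F [0.1 0.3 0.1] w 0.0514 jawyaw -37.2 xt [-0.  0. -1.] q [0.22 0.68 1.53 0.   0.94 0.87]
[8.74 0.02 0.07] [-0. -0.  0.]
net 0.71 [258.7 203.2] [0.6411 0.2089 0.054 ]
grip rect 641.54248046875 210.67160034179688 (55.145992279052734, 13.011177062988281) 53.30228042602539 1049 80 234
pointer 53.11828205401544 gripbar 53.18220930841852 green -16.08970436874309 0.03847618900084994 dial rad 1.2090229728237625 1.2079072317526687 ctr [0.64154248 0.2106716 ]
```

View pics/d2.png

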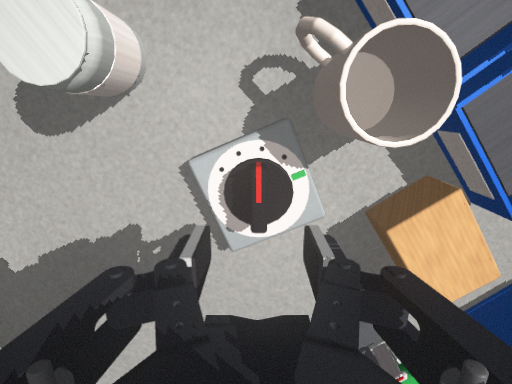

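```bash
python3 -m creep '[[[4,0,0,0,0,0],[7,0,0,0,0,0],[8.7,0,0,0,0,0],[8.7,0,0,0,0,0],[8.7,0,0,0,0,0]]]'; python3 -m creep '[[[0,0,0,0,0,0],[0,0,0,0,0,0],[0,0,0,0,0,0],[0,0,0,0,0,0],[0,0,0,0,0,0],[0,0,0,0,0,0]]]' -1 40; python3 plan.py
```

```text
time_s: 36.72
position: [0.6425, 0.2117, 0.0355]
orientation: [0.634, 0.315, -0.633, 0.315]
contact_force: [-0.0, -0.7, 0.4]
grip_width: 0.0513
time_s: 37.48
position: [0.6433, 0.2109, 0.0356]
orientation: [0.634, 0.314, -0.632, 0.315]
contact_force: [3.1, -5.1, 3.6]
grip_width: 0.013
t 37.48 p [0.6433 0.2109 0.0356] F [ 3.1 -5.1  3.6] w 0.013 jawyaw -37.1 xt [ 0.003  0.    -1.   ] q [ 0.22  0.78  1.58 -0.    0.78  0.87]
```

```bash
python3 -m creep '[[[0,0,0,10,0,0],[0,0,0,20,0,0],[0,0,0,30,0,0],[0,0,0,40,0,0],[0,0,0,50,0,0],[0,0,0,60,0,0],[0,0,0,69,0,0],[0,0,0,69,0,0],[0,0,0,69,0,0]]]'; python3 plan.py; python3 -m creep '[[[0,0,0,0,0,0],[0,0,0,0,0,0],[0,0,0,0,0,0],[-5,0,0,0,0,0],[-9,0,0,0,0,0],[-9,0,0,0,0,0]]]' 0.2; python3 dial.py wrist d3
```

```text
time_s: 38.6
position: [0.6444, 0.2086, 0.0356]
orientation: [0.702, -0.1, -0.698, -0.099]
contact_force: [8.4, -20.3, 3.1]
grip_width: 0.0128
t 38.6 p [0.6444 0.2086 0.0356] F [  8.4 -20.3   3.1] w 0.0128 jawyaw -106.1 xt [ 0.005 -0.002 -1.   ] q [ 0.22  0.78  1.58 -0.    0.78  2.07]
time_s: 39.35
position: [0.6431, 0.2123, 0.1278]
orientation: [0.702, -0.098, -0.698, -0.1]
contact_force: [1.0, -0.9, -0.6]
grip_width: 0.0509
net 0.98 [263.1 197.4] [0.6417 0.2082 0.054 ]
net 0.66 [205.4  60.4] [0.7524 0.22   0.054 ]
grip rect 642.8113403320312 209.7646026611328 (13.235577583312988, 55.39004898071289) 74.60464477539062 997 79 232
pointer -15.635264151575482 gripbar -16.016397349926514 green -15.784231314395198 0.03732336969989397 dial rad -0.0040520617313236085 0.002599967468558506 ctr [0.64281134 0.2097646 ]
```

View pics/d3.png

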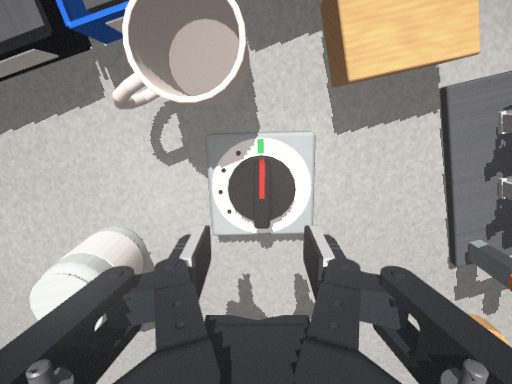

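```bash
python3 plan.py .48 -.02 .22 -92.4
```

```text
t 39.45 p [0.6416 0.2118 0.1243] F [ 0.6  1.3 -1. ] w 0.0511 jawyaw -106.1 xt [ 0.  0. -1.] q [0.22 0.67 1.53 0.   0.94 2.07]
[-9.58 26.75  9.11] [-13.7  -0.    0. ]
```

```bash
python3 -m creep '[[[-5,2,0,-5,0,0],[-9.6,10,3,-13.7,0,0],[-9.6,26.8,9.1,-13.7,0,0],[-9.6,26.8,9.1,-13.7,0,0],[-9.6,26.8,9.1,-13.7,0,0],[-9.6,26.8,9.1,-13.7,0,0],[-9.6,26.8,9.1,-13.7,0,0],[-9.6,26.8,9.1,-13.7,0,0]]]'
python3 - <<'E'
from h import *
c=shot('wrist','k1'); P=cloud(c)
for r in manip.tip_of('wrist','bar_knob')[:3]: print(r['confidence'],r['pixel'],at_z(c,r['pixel'],.108))
m=(P[...,2]>.10)&(P[...,2]<.115)&(abs(P[...,1]+.02)<.06)&(abs(P[...,0]-.51)<.05)
Q=P[m]; print(len(Q)); print(cv2.minEnclosingCircle((Q[:,:2]*1000).astype(np.float32)),Q.mean(0))
E
python3 plan.py .5109 -.0213 .08 -92.4
```

```text
time_s: 40.45
position: [0.4805, -0.0202, 0.2197]
orientation: [-0.707, 0.015, 0.707, 0.015]
contact_force: [1.8, 0.3, -0.5]
grip_width: 0.0514
0.96 [252.6, 156.3] [ 0.50756037 -0.01663469  0.108     ]
357
((510.7311096191406, -20.54269790649414), 9.801094055175781) [ 0.51128569 -0.02064472  0.10687063]
t 40.55 p [ 0.4806 -0.0199  0.2197] F [0.8 0.2 0.7] w 0.0508 jawyaw -92.3 xt [-0.001  0.001 -1.   ] q [-0.18  0.3   1.92  0.    0.93  1.43]
[13.97  0.02 -3.05] [0.1 0.  0. ]
```

View pics/k1.png

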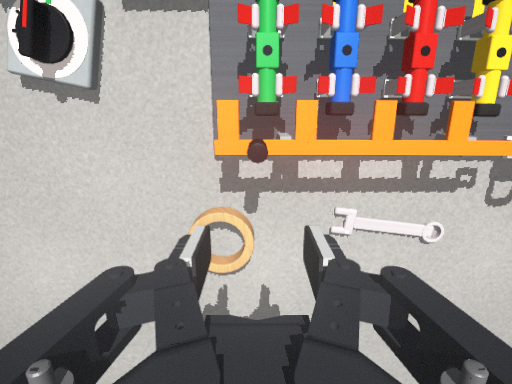

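```bash
python3 -m creep '[[[4,0,-3,0,0,0],[9,0,-3,0,0,0],[13.4,0,-3,0,0,0],[13.4,0,-3,0,0,0],[13.4,0,-3,0,0,0]]]'; python3 -m creep '[[[0,0,0,0,0,0],[0,0,0,0,0,0],[0,0,0,0,0,0],[0,0,0,0,0,0],[0,0,0,0,0,0]]]' -1 30;python3 plan.py
```

```text
time_s: 41.18
position: [0.5109, -0.0216, 0.0874]
orientation: [0.707, -0.014, -0.707, -0.015]
contact_force: [1.6, -0.7, 2.0]
grip_width: 0.0514
time_s: 41.8
position: [0.5107, -0.022, 0.0877]
orientation: [0.708, -0.015, -0.706, -0.015]
contact_force: [-0.7, 1.1, 7.8]
grip_width: 0.0187
t 41.8 p [ 0.5107 -0.022   0.0877] F [-0.7  1.1  7.8] w 0.0187 jawyaw -92.4 xt [ 0.002 -0.    -1.   ] q [-0.17  0.54  1.98  0.    0.62  1.44]
```

```bash
python3 -m creep '[[[0,1,0,0,0,0],[0,2,0,0,0,0],[0,3,0,0,0,0],[0,3.6,0,0,0,0],[0,4.1,0,0,0,0],[0,4.1,0,0,0,0]]]';python3 plan.py
```

```text
time_s: 42.55
position: [0.509, -0.0619, 0.0877]
orientation: [0.708, -0.015, -0.706, -0.016]
contact_force: [1.2, 13.6, 9.4]
grip_width: 0.0189
t 42.55 p [ 0.509  -0.0619  0.0877] F [ 1.2 13.6  9.4] w 0.0189 jawyaw -92.4 xt [ 0.002  0.001 -1.   ] q [-0.25  0.54  1.97  0.    0.63  1.36]
```

Moved 39.9 mm and met the stop (13.6 N). Release and look.

```bash
python3 -m creep '[[[0,0,0,0,0,0],[0,0,0,0,0,0],[0,0,0,0,0,0],[-5,0,0,0,0,0],[-11,0,0,0,0,0],[-14,0,0,0,0,0],[-14,0,0,0,0,0]]]' 0.1; python3 plan.py .47 -.3 .23 -92.4
python3 - <<'E'
from h import *
c=shot('wrist','k2'); P=cloud(c)
m=(P[...,2]>.10)&(P[...,2]<.115)&(abs(P[...,1]+.06)<.06)&(abs(P[...,0]-.51)<.05)
Q=P[m]; print(len(Q)); print(cv2.minEnclosingCircle((Q[:,:2]*1000).astype(np.float32)),Q.mean(0))
E
```

```text
time_s: 43.42
position: [0.5091, -0.0632, 0.2285]
orientation: [0.708, -0.015, -0.705, -0.015]
contact_force: [0.2, 0.4, -0.7]
grip_width: 0.0473
t 43.42 p [ 0.5091 -0.0632  0.2285] F [ 0.2  0.4 -0.7] w 0.0473 jawyaw -92.4 xt [ 0.004 -0.001 -1.   ] q [-0.25  0.33  1.84  0.    0.97  1.36]
[-0.15 23.82  2.91] [-0.  -0.2 -0. ]
312
((509.5845031738281, -60.38490295410156), 9.697662353515625) [ 0.51003492 -0.06059085  0.10677917]
```

View pics/k2.png

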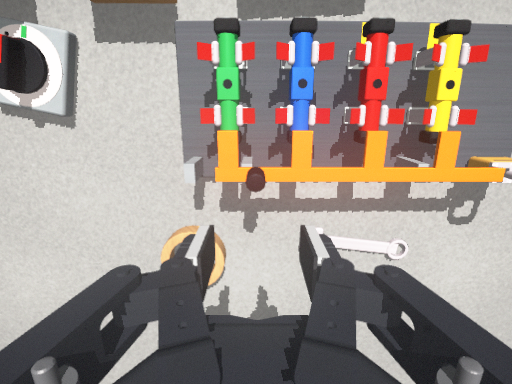

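```bash
python3 -m creep '[[[0,23.8,2.9,0,0,0],[0,23.8,2.9,0,0,0],[0,23.8,2.9,0,0,0],[0,23.8,2.9,0,0,0],[0,23.8,2.9,0,0,0],[0,23.8,2.9,0,0,0]]]' -1 60
python3 - <<'E'
from h import *
c=shot('wrist','s1'); P=cloud(c)
for r in manip.tip_of('wrist','shackle_top')[:3]: print(r['confidence'],r['pixel'],at_z(c,r['pixel'],.103))
m=(P[...,2]>.095)&(P[...,2]<.11)&(abs(P[...,1]+.365)<.05)&(abs(P[...,0]-.5)<.05)
Q=P[m]; print(len(Q)); print(cv2.minAreaRect((Q[:,:2]*1000).astype(np.float32)),Q.mean(0),Q[:,2].max())
E
python3 plan.py .4963 -.3656 .11 -92.4
```

```text
time_s: 44.22
position: [0.469, -0.299, 0.2249]
orientation: [-0.706, 0.014, 0.708, 0.016]
contact_force: [-1.2, 1.1, 0.6]
grip_width: 0.0
0.78 [327.4, 151.6] [ 0.49581644 -0.36638833  0.103     ]
324
((496.22320556640625, -365.7509765625), (35.4903564453125, 9.045714378356934), 87.27549743652344) [ 0.49678165 -0.36449655  0.10001358] 0.10387482648823543
t 44.33 p [ 0.4695 -0.2984  0.2256] F [ 0.6 -0.5 -0.2] w 0.0 jawyaw -92.3 xt [-0.001  0.001 -1.   ] q [-0.68  0.4   1.74  0.    1.01  0.93]
[11.55  6.62 -2.96] [0.1 0.1 0.1]
```

View pics/s1.png

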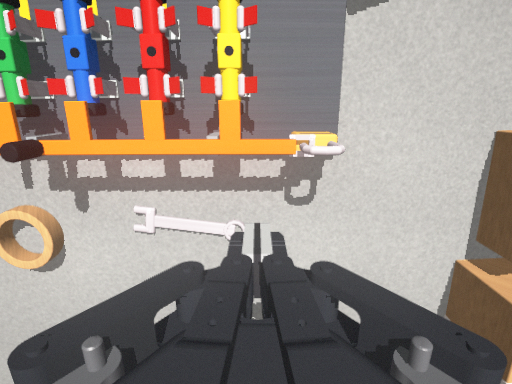

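```bash
python3 -m creep '[[[3,6.6,-3,0,0,0],[6,6.6,-3,0,0,0],[10,6.6,-3,0,0,0],[11.4,6.6,-3,0,0,0],[11.4,6.6,-3,0,0,0],[11.4,6.6,-3,0,0,0]]]'; python3 plan.py .4963 -.3657 .084 -92.4
```

```text
time_s: 45.08
position: [0.4974, -0.3667, 0.1138]
orientation: [0.708, -0.015, -0.706, -0.014]
contact_force: [-1.4, -1.1, 0.3]
grip_width: -0.0003
t 45.08 p [ 0.4974 -0.3667  0.1138] F [-1.4 -1.1  0.3] w -0.0003 jawyaw -92.4 xt [ 0.002 -0.001 -1.   ] q [-0.74  0.61  1.69  0.    0.83  0.87]
[ 2.98 -0.1   0.12] [ 0.  -0.1 -0.1]
```

```bash
python3 -m creep '[[[0.8,0,0,0,0,0],[1.3,0,0,0,0,0],[1.8,0,0,0,0,0],[2.3,0,0,0,0,0],[2.6,0,0,0,0,0],[2.9,0,0,0,0,0],[2.9,0,0,0,0,0]]]'; python3 plan.py
```

```text
time_s: 45.95
position: [0.497, -0.3668, 0.0834]
orientation: [0.707, -0.015, -0.707, -0.015]
contact_force: [-0.7, 1.2, 7.2]
grip_width: -0.0
t 45.95 p [ 0.497  -0.3668  0.0834] F [-0.7  1.2  7.2] w -0.0 jawyaw -92.4 xt [ 0.001 -0.    -1.   ] q [-0.74  0.65  1.71  0.    0.77  0.87]
```

```bash
python3 -m creep '[[[0.15,0,0,0,0,0],[0.3,0,0,0,0,0],[0.3,0,0,0,0,0]]]'; python3 -m creep '[[[-1,0,0,0,0,0],[-5,0,0,0,0,0],[-11,0,0,0,0,0],[-11,0,0,0,0,0]]]'
python3 - <<'E'
from h import *
c=shot('wrist','s2'); P=cloud(c)
m=(P[...,2]>.076)&(P[...,2]<.11)&(abs(P[...,1]+.365)<.04)&(abs(P[...,0]-.497)<.008)
Q=P[m]; print(len(Q)); print(cv2.minAreaRect((Q[:,:2]*1000).astype(np.float32)),Q.mean(0),np.percentile(Q[:,2],[50,90,98]))
E
python3 plan.py .45 -.2 .28 -92.4
```

```text
time_s: 46.32
position: [0.4972, -0.367, 0.0822]
orientation: [0.708, -0.015, -0.706, -0.014]
contact_force: [-3.1, 4.2, 23.2]
grip_width: 0.0002
time_s: 46.82
position: [0.4978, -0.3677, 0.1943]
orientation: [0.709, -0.016, -0.705, -0.013]
contact_force: [-0.0, 0.1, -0.7]
grip_width: -0.0
353
((496.0833740234375, -365.5835876464844), (36.83249282836914, 9.615331649780273), 87.75999450683594) [ 0.49716491 -0.3655217   0.08226417] [0.08278035 0.08482779 0.08578605]
t 46.88 p [ 0.497  -0.367   0.1918] F [ 0.8 -0.2 -0.6] w 0.0003 jawyaw -92.4 xt [ 0.002 -0.002 -1.   ] q [-0.74  0.52  1.62  0.    0.99  0.87]
[ -8.86 -16.47   5.37] [-0.  -0.1 -0.1]
```

View pics/s2.png

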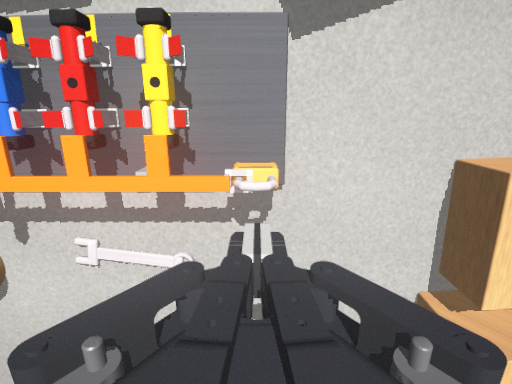

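Shackle top at 0.086 (17 mm down, latched and holding). A final check of torches, dial and bystanders.

```bash
python3 -m creep '[[[-5,-8,2.7,0,0,0],[-8.8,-16.5,5.4,0,0,0],[-8.8,-16.5,5.4,0,0,0],[-8.8,-16.5,5.4,0,0,0],[-8.8,-16.5,5.4,0,0,0],[-8.8,-16.5,5.4,0,0,0]]]'
python3 - <<'E'
from h import *
c=shot('wrist','e1'); P=cloud(c); Z=P[...,2]
O=np.array([.6003,-.1548]); 
for i,y in enumerate([-.12,-.04,.04,.12]):
    t=-.0421; p=O+np.array([-np.sin(t)*y,np.cos(t)*y])
    m=(np.hypot(P[...,0]-p[0],P[...,1]-p[1])<.010); print('clip',i,np.round(np.nanpercentile(Z[m],[50,95]),4))
m=(Z>.10)&(Z<.115)&(abs(P[...,1]+.06)<.06)&(abs(P[...,0]-.51)<.05)
print('knob',P[m].mean(0))
m=(Z>.076)&(Z<.11)&(abs(P[...,1]+.365)<.04)&(abs(P[...,0]-.497)<.008); print('shackle',np.nanpercentile(Z[m],98))
import dial; dial.dial('top','e2')
E
python3 plan.py
```

```text
time_s: 47.62
position: [0.4497, -0.2004, 0.277]
orientation: [-0.706, 0.015, 0.708, 0.015]
contact_force: [0.4, -0.7, 0.1]
grip_width: 0.0001
clip 0 [0.0562 0.0578]
clip 1 [0.0563 0.0577]
clip 2 [0.0562 0.0578]
clip 3 [0.0561 0.0575]
knob [ 0.50950005 -0.0624841   0.10634807]
shackle 0.08584336492142142
net 0.59 [180.6 173.7] [0.6427 0.2147 0.054 ]
grip rect 641.3565673828125 206.0531463623047 (12.300848960876465, 53.722740173339844) 74.26087951660156 62 0 40
pointer -17.604783748485758 gripbar -16.38115728229686 green nan nan dial rad nan nan ctr [0.64135657 0.20605315]
t 47.77 p [ 0.4497 -0.2004  0.2773] F [-0.2  0.5 -0. ] w -0.0 jawyaw -92.5 xt [-0.001  0.001 -1.   ] q [-0.55  0.25  1.81  0.    1.08  1.06]dial.py:17: RuntimeWarning: Mean of empty slice.
  gd=G.mean(0)-ctr
  ret = ret.dtype.type(ret / rcount)
```

View pics/e1.png

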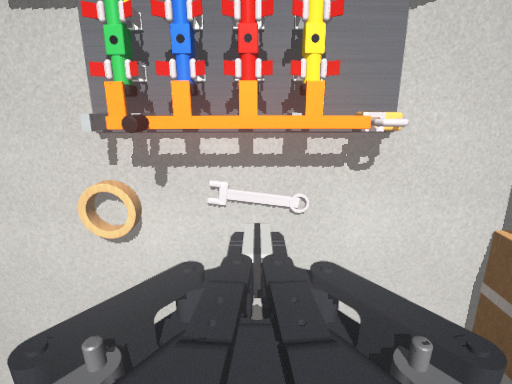

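View pics/e2.png

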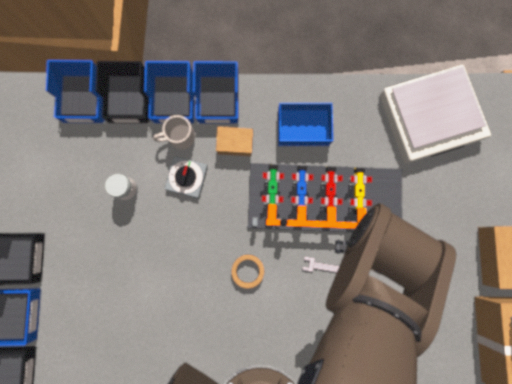

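The pictures show four torches seated (sleeve tops about 57 mm), the bar home, the shackle down and every bystander where it started.

```bash
python3 -c "
from bench import manip
print(manip.sign_off())"
```

```text
the job is handed in; nothing more can be done
None
```

I put all four torches into the clips, turned the dial to zero, slid the bar home and pressed the shackle down. The job was handed in at about 48 s of the 210 s allowed. It reports no verdict, so these are my own last checks:

- **Torches:** green, blue, red and yellow are in clips 3, 2, 1 and 0. The final look put the tops of their sleeves at 57.5–57.8 mm, and fully seated is 57 mm. Red had been knocked about 5 cm aside before I reached it. I found it again in the wrist camera and picked it up from there.
- **Dial:** right after the turn, the wrist camera read about 0.00 rad. In the final top view the green mark was too small to pick out. The grip direction there (-16.4°) still matched the mark's direction measured earlier (-15.8°).
- **Bar:** it travelled 39.9 mm of its 40 mm and met the stop. The final picture shows a lug over each torch end.
- **Shackle:** its top stayed at 86 mm after I let go, down from 103 mm. That is 17 mm down, so it is latched.
- **Bystanders:** by eye in the before and after top views, none of them moved. The arm was clear of everything when I handed in.

The top and wrist cameras disagreed by 4–5 mm on where the rack is. I used the wrist camera, and the torches seating cleanly supports that choice.

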